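# Free the degassing shaker's transport lock and stroke its platform

### The job

Get the sample shaker ready for work. Lift the small amber bottle off the shaker's deck and stand it gently, upright, in a free spot of the white sample tray. Squeeze the two tabs of the platform's transport lock together, turn it anticlockwise to its stop and let it go, so that the tabs spring out again with the lock released; then slide the platform slowly all the way across to its other end stop and all the way back to where it started, to be sure that it runs without a sticky spot, and leave it there unlocked; knock no glassware and shift none of the other things on the bench.

Things in the scene. Friction and masses are not known exactly. Their poses are not given: they have to be found in the camera images.
- shaker: grey bench-top shaker, fixed: housing 270 (its x) by 360 mm (its y), flat deck 75 mm above the bench; origin at the centre of its underside. -x is its front (control panel); y is the direction of travel. Two 12 mm steel guide shafts, axis 89 mm above the bench, run along y at x = +-100 mm, between brackets 26 by 12 mm, 24 mm high over the deck, at y = +-170 mm.
- platform_mid (a point): centre of the top of the platform, an aluminium plate 250 (x) by 220 mm (y), top 110 mm above the bench, axes as the shaker's; moves with it. Home: at shaker x 0, y +40 mm. At x -90, y +-58 mm from it are two empty flask clips, 52 mm wide, 18 mm high. At home the deck is bare from shaker y -70 to -164 mm; moving, the plate sweeps over it as far as y -150 mm.
- platform (a joint): travel of the platform in m along the shaker's -y axis: 0 = home stop, where it is locked at the start; 0.080 = the other end stop. Slides with about 2.5 N of friction, stays where it is left; weighs about 1.5 kg.
- rod_left (a point): on the axis of the platform's left (+y) holding rod, a 12 mm rubber-covered bar along x, 216 mm long, held by 8 mm brackets at its ends, 42 mm above the plate (152 mm above the bench), 95 mm from its centre. This point lies 15 mm in front of the rod's middle, with room for a finger on either side; the rod can be pinched from above there to slide the platform. Axes as the shaker's; moves with the platform.
- rod_right (a point): the same point on the right (-y) holding rod, 190 mm from rod_left.
- flasks: two stoppered 100 ml glass flasks clipped to the platform (fixed to it), at x = +80, y = +-52 mm from the plate's centre: 64 mm wide at the foot, tapering to a 26 mm neck, top 111 mm above the plate (221 mm above the bench). The origin is the middle of the plate's top; it moves with the platform. Must not be hit.
- lock_grip (a point): centre of the transport lock between its tabs, on its upright turning axis, 26 mm above the plate: the height to pinch. A black knob on a 73 mm steel disc, 41 mm high, 15 mm in front of the plate's centre, with two upright black tabs on opposite sides, each 20 mm wide, from 6 to 36 mm above the plate, outer faces 60 mm apart. Its x axis runs through both tabs (the line to squeeze along) and turns with the lock; z up.
- lock (a joint): angle of the lock in rad: 0 = locked, growing anticlockwise (seen from above) to its stop at 1.047 (60 degrees) = released, its tabs then in line with the travel. 0.05 N m of friction. Let go at either end, the tabs spring out and hold it; between the ends they stay pushed in. Away from home it cannot turn; unless released the platform cannot slide.
- tab_a (a joint): how far the tab on +x of lock_grip is pressed in, m: 0 out, 0.007 fully in, against a spring of 2 to 5.5 N. The lock turns only while both tabs are in by 3 mm or more (54 mm or less over both; 46 mm when fully squeezed), so the fingers must be well centred.
- tab_b (a joint): the same for the other tab (-x of lock_grip).
- bottle_mid (a point): centre, half-way up, of the small amber glass bottle standing on the bare deck to the right of the platform, in its way: 46 mm diameter, 104 mm high, about 170 g; straight to 66 mm, then a shoulder, and a black screw cap 30 mm in diameter from 84 to 104 mm above its foot. z up through the bottle.
- tray: white shallow sample tray, fixed: outside 260 (its x) by 160 mm (its y), walls 4 mm thick and 24 mm high, floor 4 mm thick; origin at the centre of its underside on the bench. Two other vessels stand in it; the bottle goes where there is room.
- tray_bottle_mid (a point): bystander: centre, half-way up, of another amber bottle like the first, standing in the tray. Leave alone.
- jar_mid (a point): bystander: centre, half-way up, of a white lidded jar, 52 mm diameter, 60 mm high, standing in the tray. Leave alone.
- cylinder_mid (a point): bystander: centre, half-way up, of a glass measuring cylinder standing on the bench at the shaker's left end: foot 72 mm across, tube 36 to 42 mm, 240 mm high. Leave alone.
- wash_bottle_mid (a point): bystander: centre, half-way up its 140 mm body, of a white wash bottle, 56 mm diameter, spout up to 180 mm, standing on the bench in front of the shaker. Leave alone.
Mind the look-alikes: they are no part of the job. What is shaped like the part that bears bottle_mid but purple is not meant.

How it is judged:
By the outcome, as a careful person would: the job done as asked, in the order asked, and still so for the second after the job is handed in, with the robot touching nothing.
It also fails if it takes over 67 s, if anything falls off the work surface, if the arm or the gripper's body presses on something with over 40 N, if the wrist force passes 120 N, or if a joint passes its speed limit or range.

### The arm

A 6-joint arm with a two-finger parallel gripper is mounted at the origin on the work surface. World frame = base frame: x ahead of the robot, y to its left, z up, the work surface at z = 0. Lengths are in m, angles in rad, forces in N, time in s.
With the tool pointing down it reaches from about 0.4 to 0.825 m from the base axis. Payload 7 kg.
Tool frame: the origin (TCP) lies between the finger pads; the fingertips stand arm.nose_length ahead of it and the grasp point (between the pads) is the TCP (arm.nose_length is the distance from the TCP to the fingertips, in m); x points along the fingers, z is the direction in which the jaws open and shut, and the axes are right-handed (so a half turn about x gives the same grasp; the last joint's range is limited). The gripper opens to 88 mm and grips with 3 to 60 N. Pads are 19 mm wide; open, the fingers measure 130 mm over their backs; the gripper's body (78 mm by 193 mm) begins 47 mm behind the grasp point.
Start: joints at [1.526, 0.359, 0.012, 0, -1.224, -0.288], TCP at [0.221, 0.638, 0.246] pointing down, gripper open.
Joint ranges: [-3.07, 3.07], [-1.43, 2.12], [-1.02, 1.25], [-3.03, 1.67], [-3.05, -0], [-3.03, 3.03]. Speed limits (rad/s): [2.39, 2.39, 3.01, 3.14, 3.14, 3.14].

### API

Orientations are given as [roll, pitch, yaw] about the fixed x, y, z axes, in that order (R = Rz(yaw) Ry(pitch) Rx(roll)).
In Python, from station import arm, viewer, spotter gives the robot as it stands.
- The arm moves only by the shell command python3 -m handwheel 'ROWS' [FORCE]. ROWS is a JSON object of lists of equal length, an entry for each row: "gripper": the gripper command: -1 is shut, 1 is fully open, values between are in proportion; "travel": the shift along the world's x, y, z each as a share of 500 mm, from -1 to 1, a list of three; "spin": the turn about the world's z as a share of 45 degrees, from -1 to 1. A call has 1 to 20 rows; each row is the pose to reach, as a shift and turn from the pose commanded when the call began; what a row does not reach only later rows make up. A row lasts 1/10 s, in which the tool goes at most 50 mm and 8.59 degrees, less where a joint would pass 70% of its speed; a pose out of reach is approached as far as the arm can. A call with a number of a shift or a turn outside -1 to 1 is refused whole. A call with a gripper value outside its range is refused whole. The fingers move at their own pace and stop on an object; FORCE is the grip in N (left out, the last holds). Time passes only in rows, so rows that repeat a pose let the fingers close. It gives the time, the measured TCP pose, the force and the opening at its end, in the units of the state.
- arm.get_state(): the state, without advancing time (a new reading comes with each control period).
- viewer.grab_frame(name): name is "scene" or "top" or "wrist"; returns a dict with "pixels" (480x640x3 uint8, blue, green, red), "fx", "fy", "cx", "cy" (pixels), "eye" and "attitude" of the camera in the world. Camera axes: x right, y down, z forward; pixel columns grow to the right and rows downward; lengths in m; the calibration is good to about 2 mm. The wrist camera is an equidistant fisheye: a pixel r from the principal point sees the ray r / f radians off the axis. A picture is of the moment at which its call begins. There is no depth.
- arm.job_done(): hands the job in, once; it reports no verdict.
Trained networks look in the newest picture that a camera, given by its name, has taken for a name from the list of things; names that differ only in an ending like _2 or _b are one class to them, and where a whole thing is asked for, a point or a joint stands for the part that bears it (a point fixed in the world has none). Each returns a list of dicts, best first, with "conf" (0 to 1); they miss things now and then, are a little off and sometimes report something else, mostly with a low value. They report only what shows in the picture. A call takes as long as a camera call. They do not tell look-alikes from the thing itself.
- spotter.spot_in(camera, label): "rect" ([left, top, right, bottom] in pixels, round what is visible of it).
- spotter.tip_of(camera, label): "at" ([column, row] in pixels: a listed point, or the origin of a listed thing).
The state is a dict: "t": time; "q": joint angles; "qd": joint speeds; "joint_efforts": joint torques, N m; "eef_pos": TCP position; "ee_rot": TCP orientation; "force": force on the tool from outside, world axes, zero at the start; "moment": the same for the moment, N m; "width": finger opening in m.
Only numpy, scipy, OpenCV 4.12 (cv2) and the standard library are available. Lean on these libraries where they do the work, as an engineer would, in place of code of your own. Each camera call takes 0.05 s, during which the arm holds its last target.

## Working session

There is one attempt and no reset: what is moved stays moved. The work goes in short steps, Python scripts to look and compute and a shell command to move; the robot and the scene stay as the last step left them, time stands still between calls to the robot, and variables do not carry over. Pictures are saved under pics/ and viewed, and the job is handed in when it is done.

```bash
ls; mkdir -p pics; python3 - <<'E'
from station import arm, viewer, spotter
import cv2
s=arm.get_state()
print({k:s[k] for k in s}, arm.nose_length)
for n in ["scene","top","wrist"]:
    f=viewer.grab_frame(n)
    cv2.imwrite(f"pics/{n}0.png",f["pixels"])
    print(n,f["fx"],f["fy"],f["cx"],f["cy"],f["eye"],f["attitude"])
E
```

```text
pics
{'t': 0.0, 'q': array([ 1.52609437e+00,  3.59399873e-01,  1.10679937e-02, -3.34715942e-04,
       -1.22407437e+00, -2.88116613e-01]), 'qd': array([-4.10180738e-04,  3.94593578e-05,  3.29820974e-04,  2.24431266e-03,
        1.88528776e-03,  1.51905072e-03]), 'joint_efforts': array([-1.99060883e-04, -5.82723570e+01,  2.93056583e+01,  6.99726149e+00,
        7.02795209e-03, -1.59281194e-04]), 'eef_pos': array([0.22039675, 0.63753606, 0.244621  ]), 'ee_rot': array([ 0.09512939,  1.56915593, -1.8085995 ]), 'force': array([-0.96660768,  0.54596051, -0.16316206]), 'moment': array([-0.00983255, -0.00759427,  0.02164512]), 'width': 0.08798999106126582} 0.019
scene 470.99482967201766 470.99482967201766 311.05452422783856 236.27936922836471 [ 1.20931994 -0.65218672  0.78182038] [-2.17653517 -0.01807166  0.80606247]
top 590.5870557485822 590.5870557485822 315.44942489121536 238.4770326530075 [0.38417095 0.04573355 1.48421066] [-3.03045272 -0.01855746 -1.58829956]
wrist 371.64829954431775 371.64829954431775 315.58111377890594 237.715026587091 [0.28387405 0.61555353 0.38419297] [ 2.89288881e+00 -1.57148137e-03 -1.90231250e+00]
```

View pics/scene0.png

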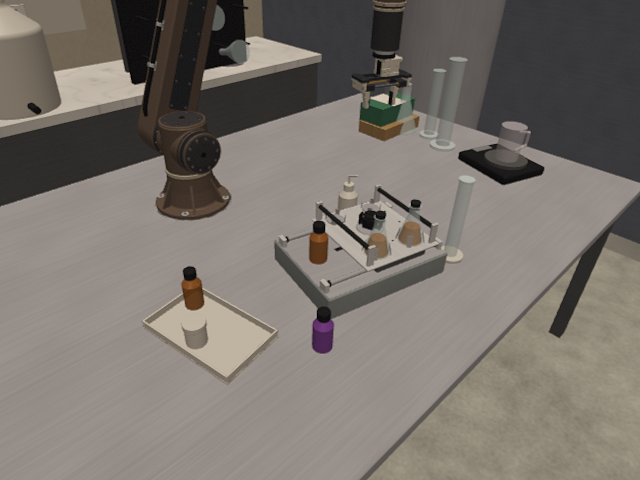

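View pics/top0.png

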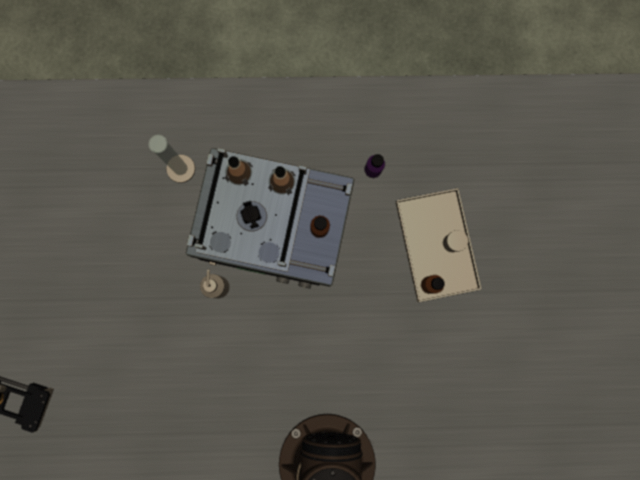

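View pics/wrist0.png

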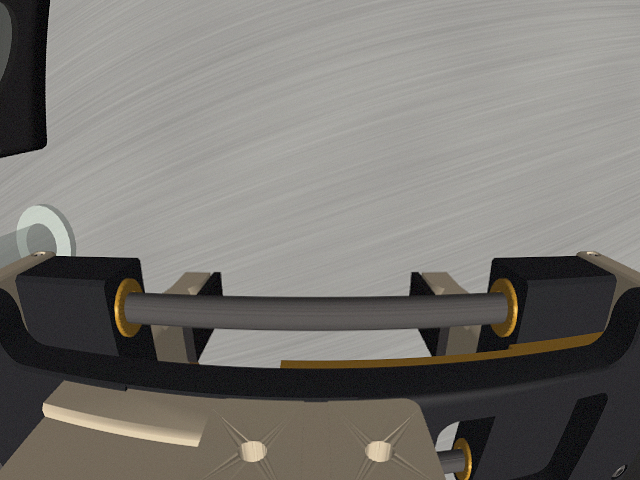

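The scene shows the amber bottle on the deck at (318,243), a bottle in the tray at (193,290), the purple look-alike at (323,330), the jar at (195,330), and the wash bottle at (347,200). In the top view the same things are at (320,226), (433,284), (375,165), (456,240) and (212,287). Next I'll measure them.

```bash
cat > h.py <<'E'
import numpy as np, cv2
from scipy.spatial.transform import Rotation as Ro
from scipy.optimize import least_squares
from station import arm, viewer, spotter
def R(a): return Ro.from_euler('xyz',a).as_matrix()
def ray(f,uv):
    x=(uv[0]-f["cx"])/f["fx"]; y=(uv[1]-f["cy"])/f["fy"]
    if f.get("fish"):
        r=np.hypot(x,y); d=np.array([x/r*np.sin(r),y/r*np.sin(r),np.cos(r)])
    else: d=np.array([x,y,1.])
    return np.array(f["eye"]),R(f["attitude"])@(d/np.linalg.norm(d))
def onz(f,uv,z):
    e,d=ray(f,uv); return e+d*(z-e[2])/d[2]
def proj(f,P):
    c=R(f["attitude"]).T@(np.array(P)-f["eye"])
    if f.get("fish"):
        t=np.arctan2(np.hypot(c[0],c[1]),c[2]); n=np.hypot(c[0],c[1])
        return np.array([f["cx"]+f["fx"]*t*c[0]/n,f["cy"]+f["fy"]*t*c[1]/n])
    return np.array([f["cx"]+f["fx"]*c[0]/c[2],f["cy"]+f["fy"]*c[1]/c[2]])
def tri(obs):
    A=np.zeros((3,3));b=np.zeros(3)
    for f,uv in obs:
        e,d=ray(f,uv);M=np.eye(3)-np.outer(d,d);A+=M;b+=M@e
    return np.linalg.solve(A,b)
def grab(n,save=None):
    f=viewer.grab_frame(n); f["fish"]=(n=="wrist")
    if save: cv2.imwrite("pics/"+save+".png",f["pixels"])
    return f
def st():
    s=arm.get_state(); return s
E
python3 - <<'E'
from h import *
hts=dict(shaker=0,platform_mid=.11,rod_left=.152,rod_right=.152,flasks=.11,lock_grip=.136,bottle_mid=.127,tray=0,tray_bottle_mid=.056,jar_mid=.034,cylinder_mid=.12,wash_bottle_mid=.07)
np.set_printoptions(precision=4,suppress=True)
F={n:grab(n) for n in ["scene","top"]}
for k,z in hts.items():
    for n in F:
        for r in spotter.tip_of(n,k)[:3]:
            print(k,n,np.round(r["conf"],2),np.round(r["at"],1),onz(F[n],r["at"],z))
print(st()["t"])
E
```

```text
shaker scene 0.76 [354.8 266.5] [0.5858 0.1279 0.    ]
shaker top 0.59 [271.2 222.9] [0.5908 0.1267 0.    ]
platform_mid scene 0.66 [371.6 228.8] [0.5983 0.167  0.11  ]
rod_left scene 0.81 [398.2 203.5] [0.606  0.2599 0.152 ]
rod_left top 0.93 [211.2 204.3] [0.6144 0.2545 0.152 ]
rod_right top 0.96 [288. 224.] [0.5665 0.0803 0.152 ]
flasks scene 0.93 [373.4 230.7] [0.6071 0.1637 0.11  ]
flasks scene 0.16 [458.4 221.2] [0.7305 0.3663 0.11  ]
flasks top 0.47 [270.8 222. ] [0.5776 0.1216 0.11  ]
lock_grip scene 0.63 [370.8 218.9] [0.591  0.1688 0.136 ]
lock_grip top 0.62 [248.1 212.9] [0.5959 0.1722 0.136 ]
bottle_mid scene 0.93 [327.5 329. ] [ 0.7799 -0.1804  0.127 ]
bottle_mid scene 0.92 [319.3 242.8] [0.5683 0.0067 0.127 ]
bottle_mid top 0.9 [374.2 167.8] [ 0.7001 -0.123   0.127 ]
bottle_mid top 0.56 [323.6 227.1] [ 0.5614 -0.0015  0.127 ]
bottle_mid top 0.27 [289.6 223.5] [0.571  0.0772 0.127 ]
tray scene 0.79 [209.6 331.2] [ 0.5212 -0.2883  0.    ]
tray top 0.65 [433.4 246.4] [ 0.5245 -0.2834  0.    ]
tray top 0.55 [436.3 284.5] [ 0.4281 -0.2869  0.    ]
tray_bottle_mid scene 0.68 [194.1 286.4] [ 0.4265 -0.2607  0.056 ]
tray_bottle_mid scene 0.21 [368.3 231.4] [0.5514 0.2162 0.056 ]
tray_bottle_mid top 0.91 [432.6 284.1] [ 0.4276 -0.2653  0.056 ]
jar_mid scene 0.66 [193.8 331.9] [ 0.5299 -0.33    0.034 ]
jar_mid scene 0.47 [338.7 221.6] [0.4395 0.2173 0.034 ]
jar_mid top 0.75 [451.1 238.5] [ 0.5403 -0.3207  0.034 ]
cylinder_mid scene 0.84 [454.8 220.1] [0.7283 0.3488 0.12  ]
cylinder_mid top 0.68 [169.7 156.7] [0.7346 0.3569 0.12  ]
cylinder_mid top 0.46 [272.4 223.7] [0.5721 0.1174 0.12  ]
wash_bottle_mid scene 0.81 [350.3 205.8] [0.4407 0.2629 0.07  ]
wash_bottle_mid top 0.72 [216.5 287. ] [0.429  0.2543 0.07  ]
1.45
```

```bash
python3 - <<'E'
import cv2
im=cv2.imread("pics/top0.png")[130:310,130:370]; im=cv2.convertScaleAbs(cv2.resize(im,None,fx=3.3,fy=3.3,interpolation=cv2.INTER_CUBIC),alpha=1.6)
cv2.imwrite("pics/topc.png",im)
im=cv2.imread("pics/scene0.png")[165:315,265:475]; cv2.imwrite("pics/scenec.png",cv2.convertScaleAbs(cv2.resize(im,None,fx=3.8,fy=3.8,interpolation=cv2.INTER_CUBIC),alpha=1.3))
E
```

```text
(no output)
```

View pics/topc.png

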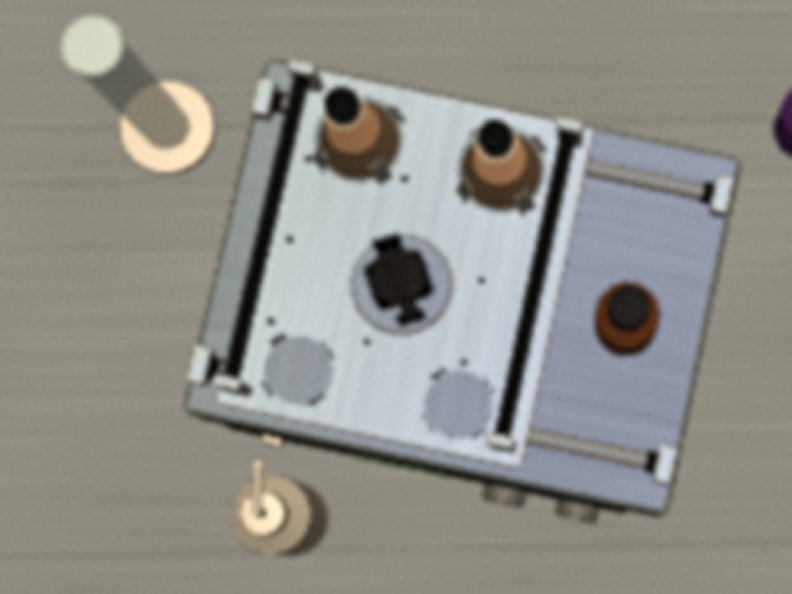

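View pics/scenec.png

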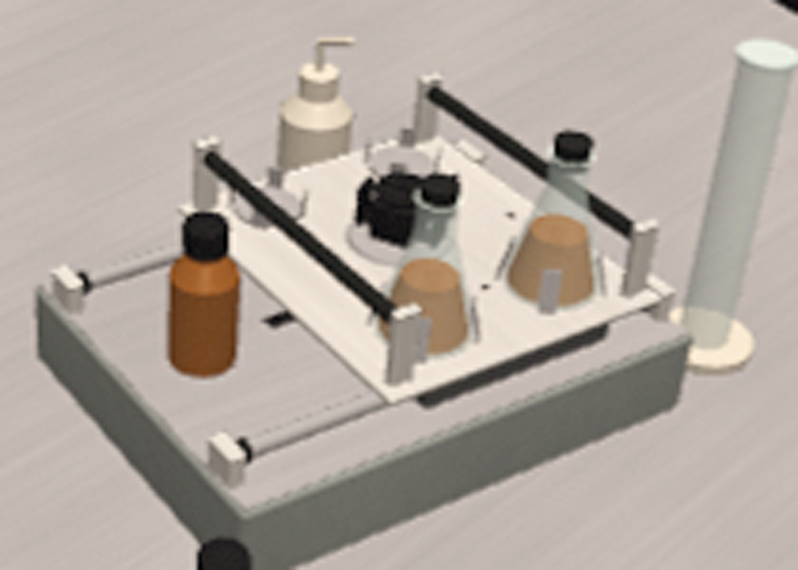

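```bash
cat > fit.py <<'E'
from h import *
np.set_printoptions(precision=4,suppress=True)
F={n:grab(n) for n in ["scene","top"]}
D=[(1,1),(1,-1),(-1,-1),(-1,1)]
dk=lambda sx,sy:(.135*sx,.18*sy,.075)
pl=lambda sx,sy:(.125*sx,.04+.11*sy,.110)
T=lambda u,v:(u/3.3+130-.35,v/3.3+130-.35)
S=lambda u,v:(u/3.8+265-.35,v/3.8+165-.35)
obs=[("top",dk(1,1),T(270,60)),("top",dk(1,-1),T(740,158)),("top",dk(-1,-1),T(662,515)),("top",dk(-1,1),T(187,410)),
("top",pl(1,-1),T(592,130)),("top",pl(-1,-1),T(520,465)),("top",pl(-1,1),T(218,403)),
("scene",dk(-1,-1),S(38,290)),("scene",dk(1,-1),S(245,515)),("scene",dk(1,1),S(691,343)),
("scene",pl(1,-1),S(392,403)),("scene",pl(1,1),S(670,300))]
def res(p,cam=None):
    c,s=np.cos(p[2]),np.sin(p[2]); o=[]
    for n,P,uv in obs:
        if cam and n!=cam: continue
        o.append(proj(F[n],(p[0]+c*P[0]-s*P[1],p[1]+s*P[0]+c*P[1],P[2]))-uv)
    return np.ravel(o)
for cam in ["top","scene",None]:
    r=least_squares(res,[.588,.127,-.26],args=(cam,)); print(cam,r.x,np.degrees(r.x[2]),r.fun.reshape(-1,2).round(1).tolist())
p=r.x; np.save("shaker.npy",p)
c,s=np.cos(p[2]),np.sin(p[2])
w=lambda P:np.array([p[0]+c*P[0]-s*P[1],p[1]+s*P[0]+c*P[1],P[2]])
for nm,P in dict(lock=(-.015,.04,.136),rodL=(-.015,.135,.152),rodR=(-.015,-.055,.152),tabA=(-.015+.025*np.cos(np.pi/6),.04+.0125,.146)).items():
    print(nm,w(P))
# bottle: cap top centre and foot
print("bottle cap top",onz(F["top"],T(628,306),.179), onz(F["scene"],S(206,225),.179))
print("bottle foot scene",onz(F["scene"],S(203,365),.075))
print(tri([(F["top"],T(628,306)),(F["scene"],S(206,225))]))
E
python3 fit.py
```

```text
top [ 0.5983  0.1241 -0.2277] -13.046848711855962 [[-1.2, -1.4], [1.0, -0.2], [1.8, 0.4], [-1.9, 0.6], [0.9, -0.5], [0.2, 1.0], [-0.7, -0.1]]
scene [ 0.5991  0.1247 -0.2319] -13.28439422022406 [[-1.3, -1.4], [-0.4, 1.1], [2.7, -1.4], [0.1, 0.3], [-1.0, 0.0]]
None [ 0.5986  0.1243 -0.2283] -13.081913519084448 [[-1.2, -1.5], [0.9, -0.3], [1.7, 0.4], [-2.0, 0.4], [0.8, -0.6], [0.1, 0.9], [-0.8, -0.2], [-1.7, -1.2], [-0.4, 1.2], [2.4, -1.6], [0.0, 0.3], [-1.3, -0.2]]
lock [0.593  0.1666 0.136 ]
rodL [0.6145 0.2592 0.152 ]
rodR [0.5715 0.0741 0.152 ]
tabA [0.617  0.1739 0.146 ]
bottle cap top [0.5654 0.0083 0.179 ] [0.5642 0.0072 0.179 ]
bottle foot scene [0.5692 0.0036 0.075 ]
[0.5648 0.0077 0.1791]
```

```bash
python3 - <<'E'
import cv2
im=cv2.imread("pics/top0.png")[140:310,340:500]; im=cv2.convertScaleAbs(cv2.resize(im,None,fx=3.5,fy=3.5,interpolation=cv2.INTER_CUBIC),alpha=1.4)
cv2.imwrite("pics/topt.png",im)
im=cv2.imread("pics/top0.png")[340:480,0:100]; im=cv2.convertScaleAbs(cv2.resize(im,None,fx=4,fy=4,interpolation=cv2.INTER_CUBIC),alpha=2.5)
cv2.imwrite("pics/topg.png",im)
from h import *
s=st(); print(s["t"],R(s["ee_rot"]))
f=grab("top"); print(proj(f,s["eef_pos"]))
E
```

```text
1.55 [[ 1.29296903e-05  9.45148489e-01 -3.26640986e-01]
 [-4.64970774e-05 -3.26640985e-01 -9.45148488e-01]
 [-9.99999999e-01  2.74083284e-05  3.97232757e-05]]
[ 14.34168704 390.50509362]
```

View pics/topt.png

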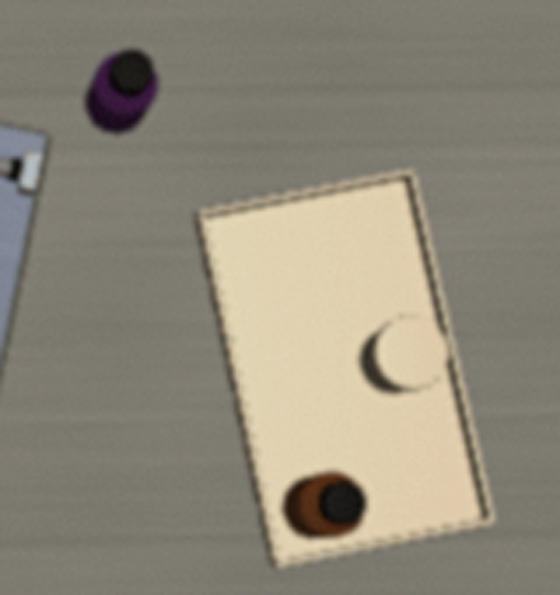

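View pics/topg.png

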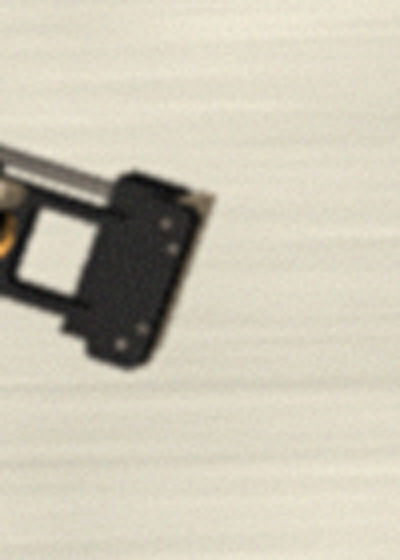

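```bash
python3 - <<'E'
from h import *
np.set_printoptions(precision=4,suppress=True)
s=st(); Rm=R(s["ee_rot"]); f=grab("top")
for z in (.293,.35,.4):
  for uv in [(210,195),(195,205),(150,365),(135,365),(135,172),(80,345)]:
    d=onz(f,(uv[0]/4-.4,340+uv[1]/4-.4),z)-s["eef_pos"]; print(z,uv,"jaw",d@Rm[:,2],"perp",d@Rm[:,1])
T=lambda u,v:(u/3.5+340-.35,v/3.5+140-.35)
cor=[T(198,211),T(412,172),T(492,520),T(277,565)]
loc=[(.13,.08),(.13,-.08),(-.13,-.08),(-.13,.08)]
W=[onz(f,c,.024) for c in cor]; print(np.array(W), np.linalg.norm(W[0]-W[1]),np.linalg.norm(W[1]-W[2]))
def res(p):
    c,s_=np.cos(p[2]),np.sin(p[2])
    return np.ravel([proj(f,(p[0]+c*x-s_*y,p[1]+s_*x+c*y,.024))-u for (x,y),u in zip(loc,cor)])
r=least_squares(res,[.52,-.285,0.2]); print(r.x,np.degrees(r.x[2]),r.fun)
p=r.x;np.save("tray.npy",p);c,s_=np.cos(p[2]),np.sin(p[2])
tw=lambda x,y:np.array([p[0]+c*x-s_*y,p[1]+s_*x+c*y])
tl=lambda w:np.array([[c,s_],[-s_,c]])@(np.array(w[:2])-p[:2])
bt=onz(f,T(342,503),.108);jt=onz(f,T(412,353),.064)
print("traybottle",bt,tl(bt),"jar",jt,tl(jt))
for x,y in [(.07,.02),(.08,.03),(.07,.0)]: print(x,y,tw(x,y))
E
```

```text
0.293 (210, 195) jaw 0.08760272613924752 perp 0.039718412061359225
0.293 (195, 205) jaw 0.0823833054479931 perp 0.03299900012375277
0.293 (150, 365) jaw 0.08892310604304574 perp -0.04474046217631773
0.293 (135, 365) jaw 0.08204845675119066 perp -0.04695417760547336
0.293 (135, 172) jaw 0.048994526691574586 perp 0.03881635743416973
0.293 (80, 345) jaw 0.05343490675142614 perp -0.0462592639216286
0.35 (210, 195) jaw 0.107633239236354 perp 0.0544754321144325
0.35 (195, 205) jaw 0.10266357032197017 perp 0.04807754725237962
0.35 (150, 365) jaw 0.10889043833013035 perp -0.025942044588706366
0.35 (135, 365) jaw 0.10234474429549002 perp -0.02804983267561034
0.35 (135, 172) jaw 0.07087246060110731 perp 0.05361654123266638
0.35 (80, 345) jaw 0.07510036635096756 perp -0.027388170943960767
0.4 (210, 195) jaw 0.12520386476013134 perp 0.06742018654695274
0.4 (195, 205) jaw 0.12045327635177445 perp 0.06130434297924517
0.4 (150, 365) jaw 0.12640564209073082 perp -0.009452204599573648
0.4 (135, 365) jaw 0.12014850529926117 perp -0.011467073965204385
0.4 (135, 172) jaw 0.09006363069718859 perp 0.0665991585997686
0.4 (80, 345) jaw 0.09410515547337213 perp -0.010834580612673322
[[ 0.641  -0.1889  0.024 ]
 [ 0.6673 -0.3445  0.024 ]
 [ 0.4164 -0.3904  0.024 ]
 [ 0.3873 -0.2365  0.024 ]] 0.15782691806360327 0.2550555566527159
[ 0.5281 -0.2901  0.1813] 10.385497769837835 [-0.3868 -0.2064  0.2612 -1.2099  0.7765  0.693  -0.642   0.655 ]
traybottle [ 0.4275 -0.2653  0.108 ] [-0.0944  0.0425] jar [ 0.5319 -0.3282  0.064 ] [-0.0031 -0.0382]
0.07 0.02 [ 0.5933 -0.2578]
0.08 0.03 [ 0.6013 -0.2461]
0.07 0.0 [ 0.5969 -0.2775]
```

```bash
python3 -m handwheel '{"gripper":[1,1,1,1,1,1,1,1,1],"travel":[[0.03,-0.05,0.05],[0.1,-0.15,0.11],[0.15,-0.24,0.11],[0.2,-0.33,0.11],[0.25,-0.42,0.11],[0.29,-0.5,0.11],[0.32,-0.57,0.11],[0.344,-0.63,0.11],[0.344,-0.63,0.11]],"spin":[-0.1,-0.25,-0.4,-0.55,-0.7,-0.85,-0.93,-0.933,-0.933]}' 20
```

```text
t: 2.55
eef_pos: [0.3934, 0.3194, 0.3013]
ee_rot: [-2.724, 1.57, 0.92]
force: [-0.2, 0.6, 0.4]
width: 0.0878
```

```bash
python3 -m handwheel '{"gripper":[1,1,1,1,1,1,1,1,1,1],"travel":[[0.02,-0.05,0],[0.07,-0.13,0],[0.12,-0.22,0],[0.17,-0.31,0],[0.22,-0.4,0],[0.27,-0.49,0],[0.31,-0.57,0],[0.34,-0.623,0],[0.343,-0.623,0],[0.343,-0.623,0]],"spin":[-0.1,-0.25,-0.4,-0.55,-0.7,-0.85,-0.93,-0.933,-0.933,-0.933]}'
python3 - <<'E'
from h import *
np.set_printoptions(precision=4,suppress=True)
s=st();Rm=R(s["ee_rot"]);print(s["t"],s["eef_pos"],"jaw yaw",np.degrees(np.arctan2(Rm[1,2],Rm[0,2])))
f=grab("wrist","w1"); g=grab("scene","s1"); t=grab("top","t1")
for n in ("wrist","scene"):
    for k,z in (("bottle_mid",.127),("lock_grip",.136),("rod_right",.152)):
        for r in spotter.tip_of(n,k)[:3]: print(n,k,r["conf"],r["at"],onz(f if n=="wrist" else g,r["at"],z))
E
```

```text
t: 3.55
eef_pos: [0.5643, 0.0111, 0.3001]
ee_rot: [0.344, 1.57, -3.026]
force: [-0.4, 0.6, -0.2]
width: 0.0873
3.55 [0.5643 0.0111 0.3001] jaw yaw 166.87048787447662
wrist bottle_mid 0.92 [311.5, 220.2] [0.5683 0.0077 0.127 ]
wrist bottle_mid 0.73 [143.2, 116.7] [ 0.693  -0.1196  0.127 ]
wrist rod_right 0.61 [325.8, 303.2] [0.5714 0.0751 0.152 ]
scene bottle_mid 0.82 [318.4, 242.9] [0.5671 0.0048 0.127 ]
scene bottle_mid 0.7 [325.1, 328.4] [ 0.7757 -0.1826  0.127 ]
scene lock_grip 0.57 [369.1, 220.1] [0.5918 0.1613 0.136 ]
scene lock_grip 0.3 [370.4, 230.8] [0.6257 0.1263 0.136 ]
scene rod_right 0.61 [339.7, 219.8] [0.557  0.0879 0.152 ]
```

View pics/w1.png

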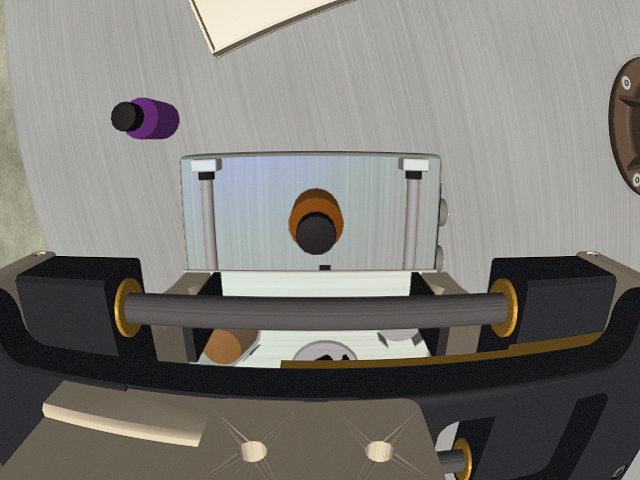

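View pics/s1.png

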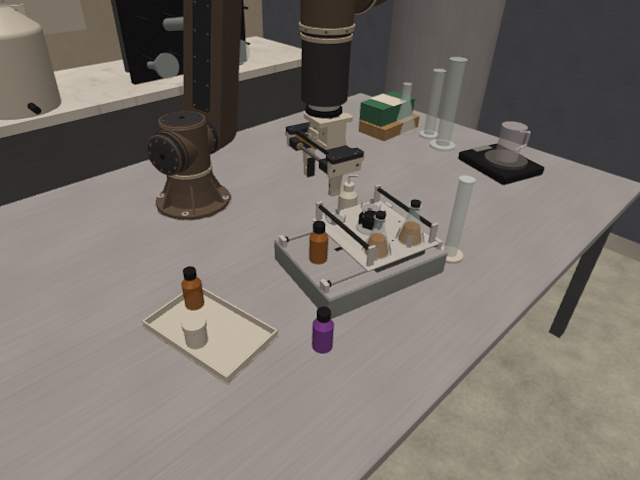

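View pics/t1.png

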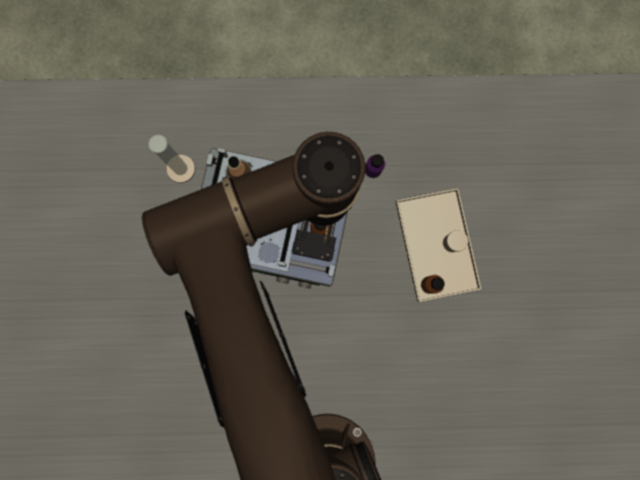

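```bash
python3 - <<'E'
from h import *
np.set_printoptions(precision=4,suppress=True)
im=cv2.imread("pics/s1.png")[90:280,260:450]; cv2.imwrite("pics/s1c.png",cv2.resize(im,None,fx=3.15,fy=3.15,interpolation=cv2.INTER_CUBIC))
s=st(); g=grab("scene"); e=s["eef_pos"]; Rm=R(s["ee_rot"])
for z in (0,.047,.06,.08,.1):
  print(z,[((proj(g,e-Rm[:,0]*z+Rm[:,2]*a+Rm[:,1]*b)-[260,90])*3.15).round(0).tolist() for a in(-.0965,.0965) for b in (-.039,.039)])
E
```

```text
0 [[322.0, 319.0], [223.0, 348.0], [171.0, 209.0], [80.0, 231.0]]
0.047 [[327.0, 255.0], [226.0, 283.0], [172.0, 150.0], [79.0, 171.0]]
0.06 [[329.0, 237.0], [227.0, 264.0], [173.0, 134.0], [79.0, 154.0]]
0.08 [[332.0, 208.0], [228.0, 234.0], [173.0, 108.0], [78.0, 127.0]]
0.1 [[334.0, 179.0], [230.0, 204.0], [174.0, 81.0], [78.0, 100.0]]
```

View pics/s1c.png

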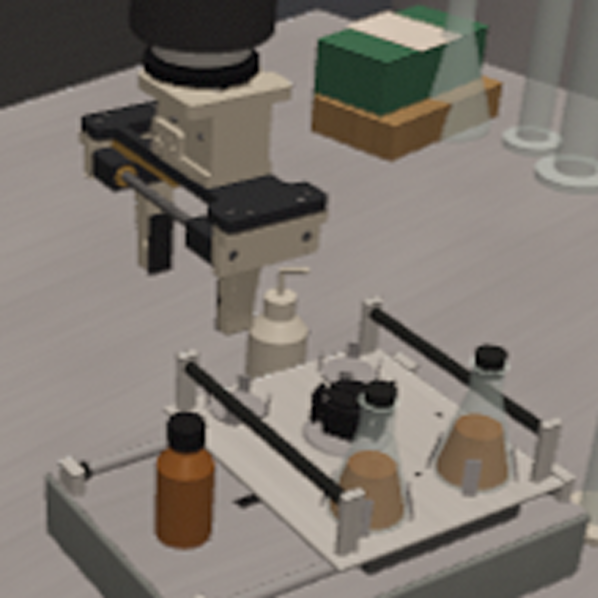

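```bash
python3 - <<'E'
from h import *
np.set_printoptions(precision=4,suppress=True)
f=grab("wrist"); s=st(); print(s["t"],s["q"],f["eye"]-s["eef_pos"])
im=f["pixels"]; cv2.imwrite("pics/w1c.png",cv2.resize(im[140:360,180:460],None,fx=2.7,fy=2.7,interpolation=cv2.INTER_CUBIC))
g=cv2.cvtColor(im,cv2.COLOR_BGR2GRAY)
m=(g<75).astype(np.uint8); m[:205]=0;m[262:]=0;m[:,:285]=0;m[:,350:]=0
ys,xs=np.nonzero(m); print(len(xs),xs.min(),xs.max(),ys.min(),ys.max())
E
```

```text
4.1 [ 0.3678  0.1446 -0.1495 -0.     -1.2764 -0.5948] [-0.0143 -0.0651  0.1395]
1505 292 341 205 252
```

View pics/w1c.png

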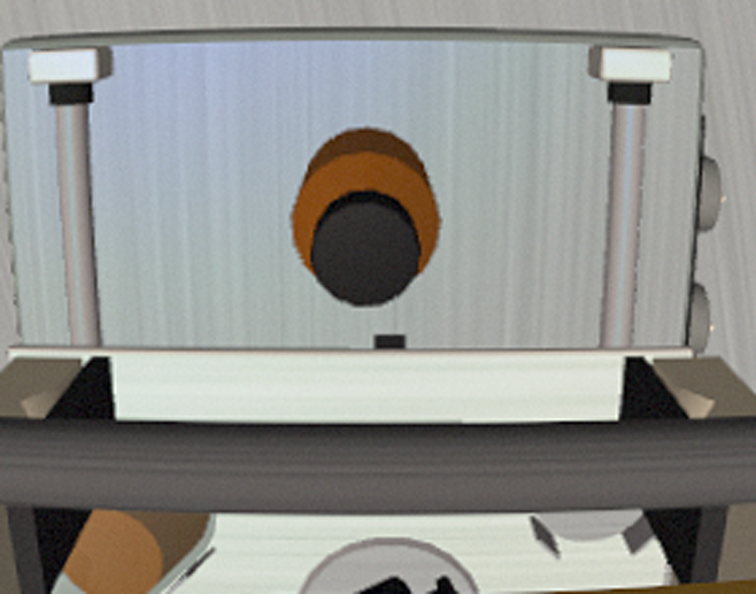

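```bash
python3 - <<'E'
from h import *
np.set_printoptions(precision=4,suppress=True)
f=grab("wrist");s=st()
p=np.load("shaker.npy");c,sn=np.cos(p[2]),np.sin(p[2])
w=lambda P:np.array([p[0]+c*P[0]-sn*P[1],p[1]+sn*P[0]+c*P[1],P[2]])
print("cap",onz(f,(315.6,233.5),.179), "TCP",s["eef_pos"])
C=lambda u,v:(180+u/2.7-.3,140+v/2.7-.3)
for nm,uv,P in [("brkR outer",(30,48),(.113,-.176,.099)),("brkL outer",(672,47),(-.113,-.176,.099)),("shaft mid",(82,300),(.1,-.09,.095)),("shaftL",(620,300),(-.1,-.09,.095)),("deck edge R",(3,48),(.135,-.18,.075)),("deck edge L",(702,42),(-.135,-.18,.075)),("plate edge mid",(365,350),(0,-.07,.11))]:
    print(nm,"meas",onz(f,C(*uv),P[2]),"model",w(P))
E
```

```text
cap [0.5644 0.0085 0.179 ] TCP [0.564  0.0117 0.3007]
brkR outer meas [ 0.6674 -0.0713  0.099 ] model [ 0.6688 -0.0727  0.099 ]
brkL outer meas [ 0.4489 -0.021   0.099 ] model [ 0.4487 -0.0216  0.099 ]
shaft mid meas [0.6754 0.0221 0.095 ] model [0.6756 0.014  0.095 ]
shaftL meas [0.4827 0.0662 0.095 ] model [0.4808 0.0593 0.095 ]
deck edge R meas [ 0.6863 -0.0756  0.075 ] model [ 0.6894 -0.0816  0.075 ]
deck edge L meas [ 0.4297 -0.0184  0.075 ] model [ 0.4264 -0.0205  0.075 ]
plate edge mid meas [0.5767 0.0585 0.11  ] model [0.5828 0.0561 0.11  ]
```

```bash
python3 -m handwheel '{"gripper":[1,1,1,1,1,1,1,1,-1,-1,-1,-1,-1,-1],"travel":[[0,-0.0066,-0.06],[0,-0.0066,-0.14],[0,-0.0066,-0.21],[0,-0.0066,-0.27],[0,-0.0066,-0.3],[0,-0.0066,-0.322],[0,-0.0066,-0.322],[0,-0.0066,-0.322],[0,-0.0066,-0.322],[0,-0.0066,-0.322],[0,-0.0066,-0.322],[0,-0.0066,-0.322],[0,-0.0066,-0.322],[0,-0.0066,-0.322]],"spin":[0,0,0,0,0,0,0,0,0,0,0,0,0,0]}' 15
```

```text
t: 5.55
eef_pos: [0.564, 0.0081, 0.1396]
ee_rot: [-3.097, 1.571, -0.183]
force: [-1.1, 0.4, 1.2]
width: 0.0449
```

```bash
python3 -m handwheel '{"gripper":[-1,-1,-1,-1,-1,-1,-1,-1,-1,-1,-1,-1,-1,-1,-1,-1],"travel":[[0,0,0.02],[0,0,0.06],[0,0,0.12],[0,0,0.18],[0,0,0.22],[0.0,-0.03,0.24],[0.01,-0.09,0.24],[0.02,-0.16,0.24],[0.03,-0.24,0.24],[0.04,-0.32,0.24],[0.05,-0.4,0.24],[0.06,-0.47,0.24],[0.062,-0.52,0.24],[0.062,-0.545,0.24],[0.062,-0.552,0.24],[0.062,-0.552,0.24]],"spin":[0,0,0,0,0,-0.05,-0.15,-0.3,-0.45,-0.6,-0.75,-0.87,-0.95,-1,-1,-1]}' 15
python3 - <<'E'
from h import *
np.set_printoptions(precision=4,suppress=True)
s=st();Rm=R(s["ee_rot"]);print(s["t"],s["eef_pos"],s["force"],s["q"],"jaw yaw",np.degrees(np.arctan2(Rm[1,2],Rm[0,2])))
f=grab("wrist","w2"); g=grab("scene","s2")
for n,F in (("wrist",f),("scene",g)):
    for k,z in (("jar_mid",.034),("tray_bottle_mid",.056),("tray",0),("bottle_mid",.197)):
        for r in spotter.tip_of(n,k)[:2]: print(n,k,r["conf"],r["at"],onz(F,r["at"],z))
E
```

```text
t: 7.15
eef_pos: [0.5946, -0.268, 0.2592]
ee_rot: [0.551, 1.57, 2.68]
force: [0.3, -0.1, -1.9]
width: 0.045
7.15 [ 0.5946 -0.268   0.2592] [ 0.2607 -0.1499 -1.9447] [-0.1251  0.3142 -0.0213 -0.0003 -1.2361 -0.8877] jaw yaw 121.96846023353339
wrist jar_mid 0.97 [299.7, 126.5] [ 0.5324 -0.3263  0.034 ]
wrist tray_bottle_mid 0.65 [418.6, 67.8] [ 0.424  -0.2626  0.056 ]
wrist tray_bottle_mid 0.41 [331.1, 144.8] [ 0.532  -0.2917  0.056 ]
wrist bottle_mid 0.64 [313.6, 297.9] [ 0.6147 -0.2579  0.197 ]
scene jar_mid 0.87 [195.7, 332.9] [ 0.5351 -0.3286  0.034 ]
scene tray_bottle_mid 0.92 [193.4, 282.4] [ 0.4131 -0.2541  0.056 ]
scene tray 0.81 [210.4, 331.0] [ 0.5219 -0.2866  0.    ]
scene bottle_mid 0.76 [228.0, 254.8] [ 0.5406 -0.2322  0.197 ]
scene bottle_mid 0.67 [327.9, 331.6] [ 0.8305 -0.2346  0.197 ]
```

View pics/w2.png

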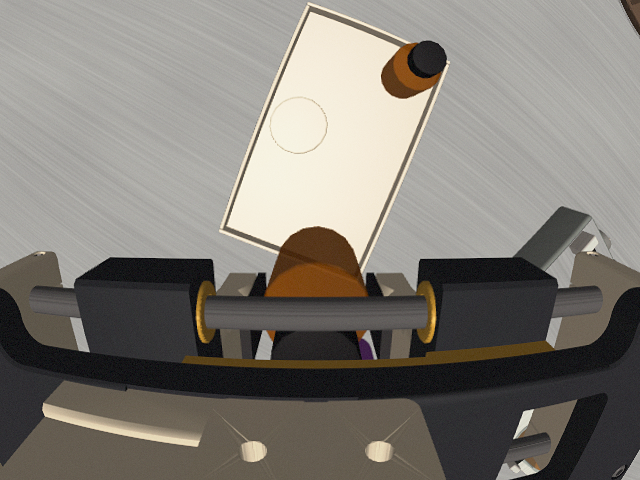

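View pics/s2.png

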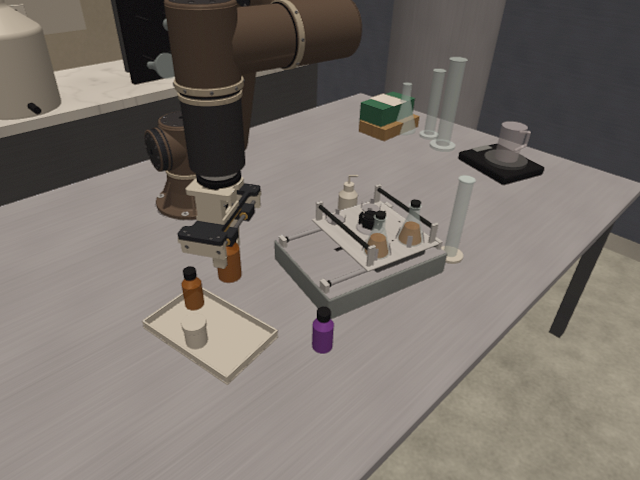

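```bash
python3 -m handwheel '{"gripper":[-1,-1,-1,-1,-1,-1,-1,-1,-1,-1],"travel":[[0,0,-0.02],[0,0,-0.08],[0,0,-0.14],[0,0,-0.2],[0,0,-0.26],[0,0,-0.3],[0,0,-0.33],[0,0,-0.35],[0,0,-0.36],[0,0,-0.364]],"spin":[-0.15,-0.3,-0.42,-0.478,-0.478,-0.478,-0.478,-0.478,-0.478,-0.478]}'
python3 -m handwheel '{"gripper":[-1,-1,-1,-1],"travel":[[0,0,-0.005],[0,0,-0.01],[0,0,-0.014],[0,0,-0.016]],"spin":[0,0,0,0]}'
```

```text
t: 8.65
eef_pos: [0.5953, -0.2679, 0.0777]
ee_rot: [-2.299, 1.57, -0.545]
force: [0.4, 0.2, -1.7]
width: 0.0452
t: 9.05
eef_pos: [0.5951, -0.2679, 0.0697]
ee_rot: [-1.895, 1.57, -0.142]
force: [-0.2, 0.2, -1.6]
width: 0.0455
```

```bash
python3 -m handwheel '{"gripper":[-1,-1,-1,-1],"travel":[[0,0,-0.001],[0,0,-0.002],[0,0,-0.003],[0,0,-0.003]],"spin":[0,0,0,0]}'
python3 -c "
from h import *
print(st()['eef_pos'],st()['force'])"
```

```text
t: 9.45
eef_pos: [0.5952, -0.2679, 0.0686]
ee_rot: [-2.087, 1.57, -0.334]
force: [-1.4, 1.6, 3.1]
width: 0.0453
[ 0.59520819 -0.26787997  0.06864628] [-1.3677869   1.57696889  3.10819715]
```

```bash
python3 -m handwheel '{"gripper":[-0.2,0.2,0.6,1,1,1,1,1,1,1,1,1],"travel":[[0,0,0],[0,0,0],[0,0,0],[0,0,0],[0,0,0],[0,0,0],[0,0,0.04],[0,0,0.12],[0,0,0.22],[0,0,0.32],[0,0,0.4],[0,0,0.46]],"spin":[0,0,0,0,0,0,0,0,0,0,0,0]}'
python3 - <<'E'
from h import *
np.set_printoptions(precision=4,suppress=True)
s=st(); print(s["t"],s["eef_pos"],s["q"])
g=grab("scene","s3")
p=np.load("shaker.npy");c,sn=np.cos(p[2]),np.sin(p[2])
w=lambda P:np.array([p[0]+c*P[0]-sn*P[1],p[1]+sn*P[0]+c*P[1],P[2]])
print(w((-.015,.04,.136)))
for k,z in (("bottle_mid",.056),("jar_mid",.034),("tray_bottle_mid",.056)):
  for r in spotter.tip_of("scene",k)[:3]: print(k,r["conf"],r["at"],onz(g,r["at"],z))
E
```

```text
t: 10.65
eef_pos: [0.5954, -0.2681, 0.3018]
ee_rot: [-2.027, 1.567, -0.273]
force: [0.2, -0.0, -1.0]
width: 0.0876
10.65 [ 0.5954 -0.2681  0.3018] [-0.1247  0.2925  0.0437  0.0006 -1.3184 -1.2637]
[0.593  0.1666 0.136 ]
bottle_mid 0.86 [234.9, 329.2] [ 0.6016 -0.2724  0.056 ]
bottle_mid 0.6 [327.8, 329.1] [ 0.734 -0.129  0.056]
jar_mid 0.84 [194.2, 327.6] [ 0.5196 -0.3225  0.034 ]
tray_bottle_mid 0.66 [193.7, 287.9] [ 0.4304 -0.2643  0.056 ]
```

View pics/s3.png

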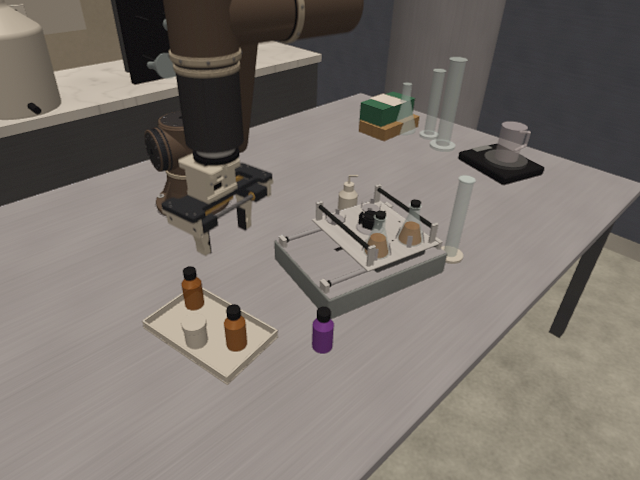

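```bash
python3 -m handwheel '{"gripper":[1,1,1,1,1,1,1,1,1,1,1,1,1],"travel":[[0,0.03,0],[0,0.1,0],[0,0.19,0],[0,0.28,0],[0,0.37,0],[0,0.46,0],[0,0.55,0],[0,0.64,0],[0,0.73,0],[0,0.8,0],[-0.005,0.85,0],[-0.005,0.869,0],[-0.005,0.869,0]],"spin":[-0.05,-0.15,-0.3,-0.45,-0.6,-0.75,-0.85,-0.95,-1,-1,-1,-1,-1]}'
python3 - <<'E'
from h import *
np.set_printoptions(precision=4,suppress=True)
s=st();Rm=R(s["ee_rot"]);print(s["t"],s["eef_pos"],s["q"],"jaw yaw",np.degrees(np.arctan2(Rm[1,2],Rm[0,2])))
f=grab("wrist","w4")
for k,z in (("lock_grip",.136),("rod_left",.152),("rod_right",.152),("platform_mid",.11)):
  for r in spotter.tip_of("wrist",k)[:3]: print(k,r["conf"],r["at"],onz(f,r["at"],z))
E
```

```text
t: 12.15
eef_pos: [0.592, 0.1675, 0.2965]
ee_rot: [2.667, 1.568, -2.647]
force: [-0.5, 0.2, 0.4]
width: 0.0877
12.15 [0.592  0.1675 0.2965] [ 0.5926  0.2349 -0.0455 -0.0003 -1.2928 -2.7646] jaw yaw 55.547993492822556
lock_grip 0.58 [315.2, 224.3] [0.5918 0.167  0.136 ]
rod_left 0.96 [428.7, 183.5] [0.612  0.2618 0.152 ]
rod_right 0.68 [209.8, 268.9] [0.5706 0.0754 0.152 ]
platform_mid 0.67 [324.4, 235.9] [0.61   0.1645 0.11  ]
```

View pics/w4.png

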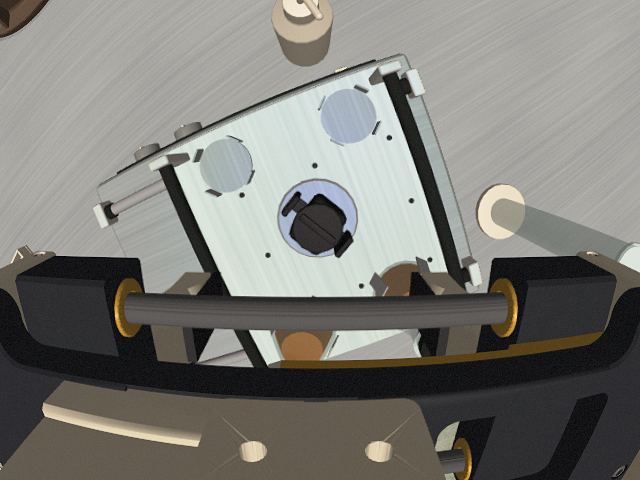

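```bash
python3 - <<'E'
import cv2
im=cv2.imread("pics/w4.png"); cv2.imwrite("pics/w4c.png",cv2.resize(im[165:270,250:385],None,fx=5.7,fy=5.7,interpolation=cv2.INTER_CUBIC))
E
```

```text
(no output)
```

View pics/w4c.png

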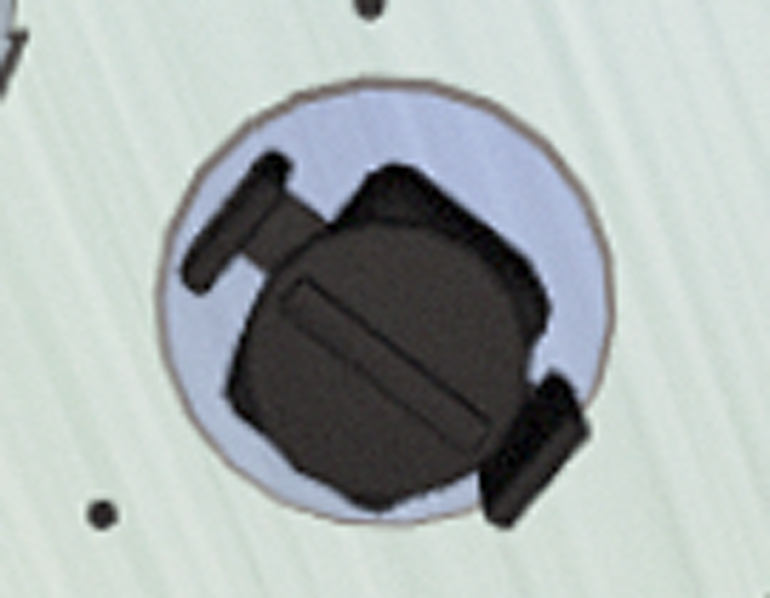

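```bash
python3 - <<'E'
from h import *
np.set_printoptions(precision=4,suppress=True)
f=grab("wrist"); s=st(); print(s["eef_pos"])
for z in (.112,.114): print(onz(f,(317.2,217.6),z))
C=lambda u,v:(250+u/5.7-.4,165+v/5.7-.4)
print("knob top c",onz(f,C(388,348),.151))
a=onz(f,C(237,222),.146);b=onz(f,C(545,455),.146); print("tabs",a,b,(a+b)/2,np.linalg.norm(a-b),np.degrees(np.arctan2(*(a-b)[1::-1])))
E
```

```text
[0.5926 0.1655 0.2981]
[0.5933 0.1668 0.112 ]
[0.593  0.1671 0.114 ]
knob top c [0.5923 0.1678 0.151 ]
tabs [0.5665 0.16   0.146 ] [0.6189 0.1768 0.146 ] [0.5927 0.1684 0.146 ] 0.055048462306671556 -162.2628350125049
```

```bash
python3 -m handwheel '{"gripper":[1,1,1,1,1,1],"travel":[[0.001,0.001,-0.04],[0.001,0.001,-0.1],[0.001,0.001,-0.15],[0.001,0.001,-0.18],[0.001,0.001,-0.192],[0.001,0.001,-0.192]],"spin":[-0.05,-0.12,-0.158,-0.158,-0.158,-0.158]}'
python3 - <<'E'
from h import *
np.set_printoptions(precision=4,suppress=True)
P=[]
for i in range(3):
    f=grab("wrist","w5"); s=st();P.append(s["eef_pos"])
Rm=R(s["ee_rot"]);print(s["t"],np.array(P),s["q"],"jaw yaw",np.degrees(np.arctan2(Rm[1,2],Rm[0,2])))
E
```

```text
t: 13.05
eef_pos: [0.5929, 0.1664, 0.2016]
ee_rot: [2.922, 1.57, -2.518]
force: [0.2, -0.2, -0.2]
width: 0.0876
13.2 [[0.5934 0.1668 0.2025]
 [0.5936 0.167  0.2031]
 [0.5937 0.1672 0.2033]] [ 0.5909  0.2925 -0.1838  0.0003 -1.0927 -2.889 ] jaw yaw 48.33646622292119
```

View pics/w5.png

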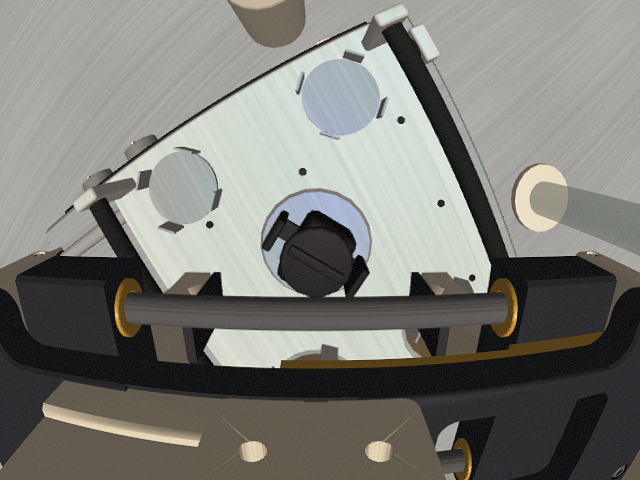

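```bash
python3 -m handwheel '{"gripper":[1,1,1,1,1],"travel":[[0,0,-0.04],[0,0,-0.08],[0,0,-0.115],[0,0,-0.132],[0,0,-0.132]],"spin":[0,0,0,0,0]}' 20
python3 -m handwheel '{"gripper":[-1,-1,-1,-1,-1,-1],"travel":[[0,0,0],[0,0,0],[0,0,0],[0,0,0],[0,0,0],[0,0,0]],"spin":[0,0,0,0,0,0]}' 20
python3 - <<'E'
from h import *
np.set_printoptions(precision=4,suppress=True)
f=grab("wrist","w6"); g=grab("scene","s6"); s=st(); print(s["t"],s["eef_pos"],s["force"],s["moment"],s["width"])
im=g["pixels"][140:300,280:460]; cv2.imwrite("pics/s6c.png",cv2.resize(im,None,fx=3.6,fy=3.6,interpolation=cv2.INTER_CUBIC))
E
```

```text
t: 13.7
eef_pos: [0.5928, 0.167, 0.1357]
ee_rot: [2.891, 1.57, -2.548]
force: [0.0, -0.7, 0.4]
width: 0.0877
t: 14.3
eef_pos: [0.5939, 0.167, 0.1369]
ee_rot: [-0.969, 1.569, -0.125]
force: [3.4, -3.7, -1.7]
width: 0.0476
14.4 [0.594  0.167  0.1368] [ 2.923  -2.336   3.0963] [-0.7916 -1.2581 -0.0063] 0.0475875504192646
```

View pics/w6.png

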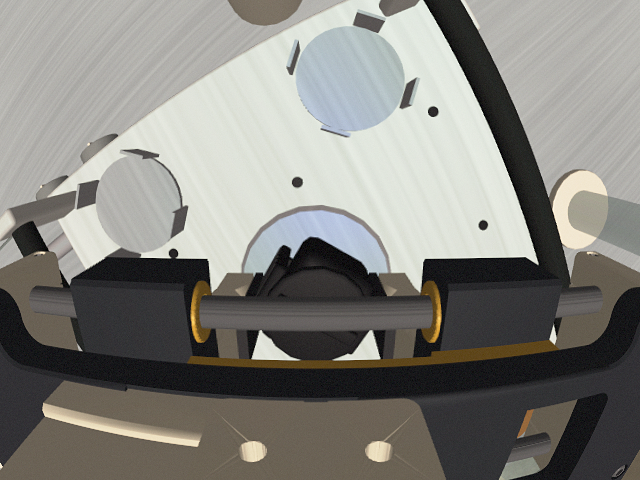

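View pics/s6c.png

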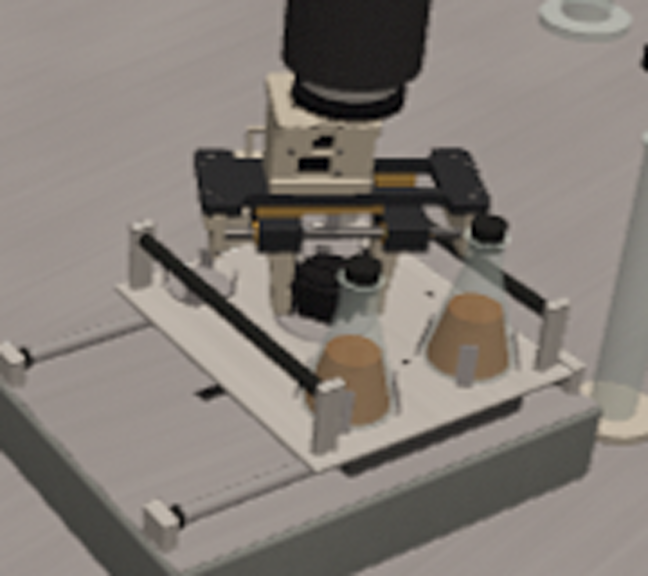

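```bash
python3 -m handwheel '{"gripper":[-1,-1,-1,-1],"travel":[[0,0,0],[0,0,0],[0,0,0],[0,0,0]],"spin":[0.05,0.1,0.15,0.2]}' 20
python3 - <<'E'
from h import *
np.set_printoptions(precision=4,suppress=True)
f=grab("wrist","w7"); s=st(); print(s["t"],s["eef_pos"],s["force"],s["moment"],s["width"])
a=cv2.imread("pics/w6.png")[190:370,200:440];b=f["pixels"][190:370,200:440]
cv2.imwrite("pics/w7c.png",cv2.resize(np.vstack([a,b]),None,fx=1.65,fy=1.65,interpolation=cv2.INTER_CUBIC))
E
```

```text
t: 14.8
eef_pos: [0.5942, 0.1674, 0.1368]
ee_rot: [-0.68, 1.568, 0.322]
force: [3.8, -0.6, 2.9]
width: 0.0473
14.85 [0.5942 0.1674 0.1368] [ 3.5046 -0.5364  3.0941] [-0.3258 -1.7549 -0.0143] 0.047564673873362474
```

View pics/w7c.png

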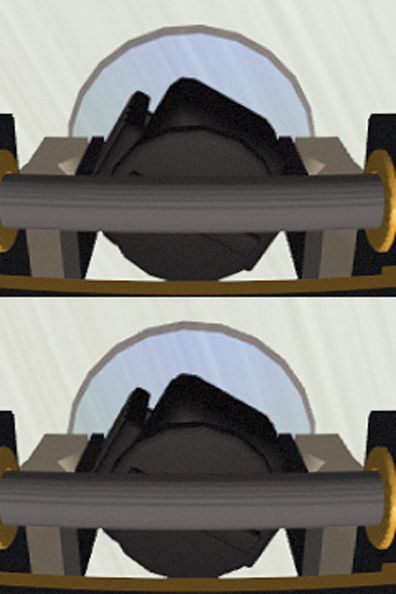

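```bash
python3 -m handwheel '{"gripper":[-1,-1,-1,-1,-1,-1,-1,-1,-1],"travel":[[0,0,0],[0,0,0],[0,0,0],[0,0,0],[0,0,0],[0,0,0],[0,0,0],[0,0,0],[0,0,0]],"spin":[0.08,0.16,0.24,0.32,0.4,0.48,0.56,0.6,0.6]}' 20
python3 - <<'E'
from h import *
np.set_printoptions(precision=4,suppress=True)
f=grab("wrist","w8"); s=st(); Rm=R(s["ee_rot"]);print(s["t"],s["eef_pos"],s["force"],s["moment"],s["width"],"jaw yaw",np.degrees(np.arctan2(Rm[1,2],Rm[0,2])))
E
```

```text
t: 15.75
eef_pos: [0.5946, 0.1681, 0.1368]
ee_rot: [-0.98, 1.567, 0.492]
force: [5.3, 0.9, 1.7]
width: 0.0479
15.8 [0.5946 0.1681 0.1368] [4.7564 1.411  1.4824] [ 0.4835 -1.9811  0.0224] 0.04759790095001409 jaw yaw 84.32792893476703
```

View pics/w8.png

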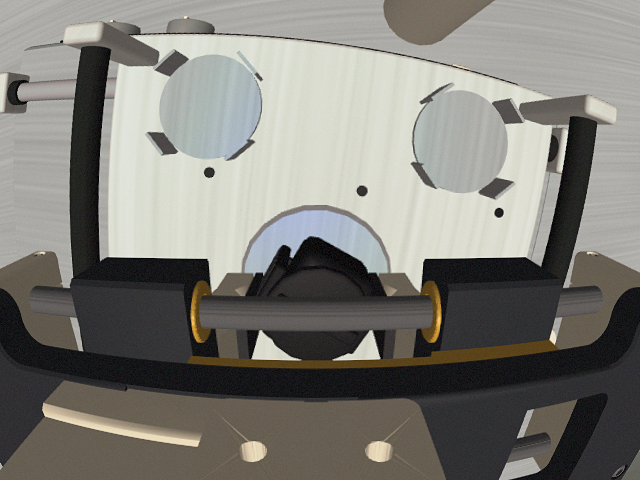

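```bash
python3 -m handwheel '{"gripper":[1,1,1,1,1,1,1,1,1],"travel":[[0,0,0],[0,0,0],[0,0,0],[0,0,0],[0,0,0],[0,0,0],[0,0,0],[0,0,0],[0,0,0]],"spin":[0,0,0,0,-0.15,-0.33,-0.5,-0.65,-0.7]}' 20
python3 - <<'E'
from h import *
np.set_printoptions(precision=4,suppress=True)
f=grab("wrist","w9"); s=st(); Rm=R(s["ee_rot"]);print(s["t"],s["eef_pos"],s["force"],s["moment"],s["width"],"jaw yaw",np.degrees(np.arctan2(Rm[1,2],Rm[0,2])))
E
```

```text
t: 16.7
eef_pos: [0.5922, 0.1669, 0.1355]
ee_rot: [2.567, 1.569, -2.799]
force: [0.1, -0.3, -0.5]
width: 0.0876
16.75 [0.5923 0.1669 0.1355] [ 0.3781 -0.6035  0.3751] [-0.0935 -0.1672 -0.0329] 0.08763649586692164 jaw yaw 52.56058115772622
```

View pics/w9.png

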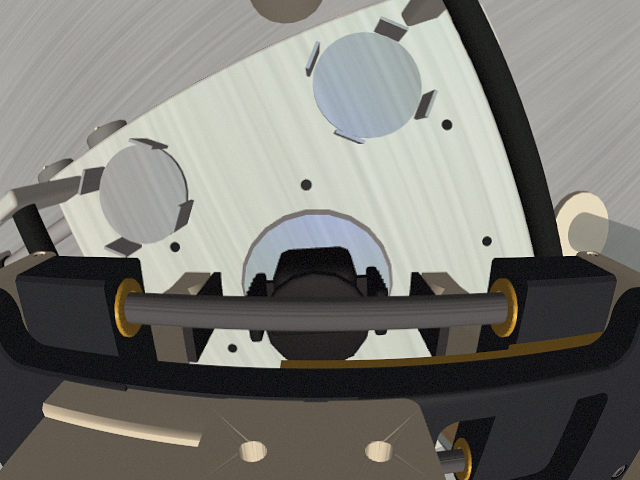

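```bash
python3 -m handwheel '{"gripper":[-1,-1,-1,-1,-1,-1,-1,-1,-1,-1,-1,-1,-1],"travel":[[0,0,0],[0,0,0],[0,0,0],[0,0,0],[0,0,0],[0,0,0],[0,0,0],[0,0,0],[0,0,0],[0,0,0],[0,0,0],[0,0,0],[0,0,0]],"spin":[0,0,0,0,0,0.08,0.16,0.24,0.32,0.4,0.48,0.54,0.54]}' 20
python3 - <<'E'
from h import *
s=st(); Rm=R(s["ee_rot"]);print(s["t"],s["eef_pos"],s["force"],s["moment"],s["width"],"jaw yaw",np.degrees(np.arctan2(Rm[1,2],Rm[0,2])))
E
python3 -m handwheel '{"gripper":[-1,-1,-1,-1],"travel":[[0,0,0],[0,0,0],[0,0,0],[0,0,0]],"spin":[0.02,0.04,0.06,0.06]}' 20
python3 - <<'E'
from h import *
s=st(); Rm=R(s["ee_rot"]);print(s["t"],s["eef_pos"],s["force"],s["moment"],s["width"],"jaw yaw",np.degrees(np.arctan2(Rm[1,2],Rm[0,2])))
E
```

```text
t: 18.05
eef_pos: [0.5938, 0.1676, 0.1363]
ee_rot: [-0.749, 1.569, 0.598]
force: [3.4, 0.7, -1.5]
width: 0.0452
18.05 [0.59375846 0.16763922 0.13626808] [ 3.42980417  0.69803262 -1.48730589] [ 0.5657713  -1.22309379 -0.37214044] 0.045246944111629044 jaw yaw 77.1647444601916
t: 18.45
eef_pos: [0.5934, 0.1673, 0.1363]
ee_rot: [-0.813, 1.57, 0.581]
force: [3.5, 1.8, 0.2]
width: 0.0454
18.45 [0.59336718 0.16729411 0.13627615] [3.4747581  1.76541614 0.17228217] [ 0.66405218 -1.60650278 -1.00480634] 0.04537704118127643 jaw yaw 79.83801325531861
```

```bash
python3 -m handwheel '{"gripper":[1,1,1,1,1,1],"travel":[[0,0,0],[0,0,0],[0,0,0],[0,0,0],[0,0,0],[0,0,0]],"spin":[0,0,0,0,0,0]}' 20
python3 - <<'E'
from h import *
f=grab("wrist","w10")
s=st(); Rm=R(s["ee_rot"]);print(s["t"],s["eef_pos"],s["force"],s["moment"],s["width"],"jaw yaw",np.degrees(np.arctan2(Rm[1,2],Rm[0,2])))
E
```

```text
t: 19.05
eef_pos: [0.5926, 0.1669, 0.1358]
ee_rot: [2.249, 1.57, -2.64]
force: [-0.8, -0.5, 0.1]
width: 0.0854
19.1 [0.59274404 0.16700799 0.13587536] [0.05448334 0.33382776 0.17190156] [-0.0228319  -0.12611252  0.01838811] 0.08655792148597787 jaw yaw 79.8458724080904
```

View pics/w10.png

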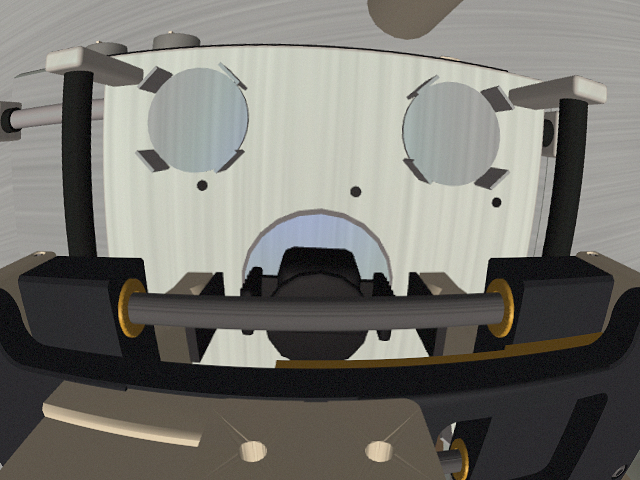

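```bash
python3 -m handwheel '{"gripper":[1,1,1,1,1,-0.09,-0.09,-0.09,-0.09,-0.09],"travel":[[0,0,0.03],[0,0,0.08],[0,0,0.15],[0,0,0.21],[0,0,0.228],[-0.01,-0.05,0.228],[-0.03,-0.12,0.228],[-0.04,-0.17,0.228],[-0.043,-0.185,0.228],[-0.043,-0.185,0.228]],"spin":[0,0,0,0,0,-0.03,-0.065,-0.065,-0.065,-0.065]}' 20
python3 - <<'E'
from h import *
np.set_printoptions(precision=4,suppress=True)
f=grab("wrist","w11");g=grab("scene","s11")
s=st(); Rm=R(s["ee_rot"]);print(s["t"],s["eef_pos"],s["force"],s["width"],"jaw yaw",np.degrees(np.arctan2(Rm[1,2],Rm[0,2])))
for n,F in (("wrist",f),("scene",g)):
    for k,z in (("rod_right",.152),("lock_grip",.136),("rod_left",.152)):
        for r in spotter.tip_of(n,k)[:2]: print(n,k,r["conf"],r["at"],onz(F,r["at"],z))
im=g["pixels"][140:300,280:460]; cv2.imwrite("pics/s11c.png",cv2.resize(im,None,fx=3.6,fy=3.6,interpolation=cv2.INTER_CUBIC))
E
```

```text
t: 20.1
eef_pos: [0.5712, 0.0738, 0.25]
ee_rot: [1.573, 1.571, 2.914]
force: [1.2, 0.2, 0.9]
width: 0.0532
20.2 [0.5717 0.075  0.2499] [-0.5812 -0.4085  0.5326] 0.04501470027796596 jaw yaw 76.90887882898042
wrist rod_right 0.69 [317.2, 242.2] [0.5701 0.0748 0.152 ]
wrist lock_grip 0.82 [441.2, 238.4] [0.5922 0.163  0.136 ]
wrist lock_grip 0.33 [315.3, 240.6] [0.5729 0.0728 0.136 ]
wrist rod_left 0.65 [559.1, 242.0] [0.613  0.2578 0.152 ]
wrist rod_left 0.4 [14.0, 256.8] [ 0.5241 -0.1859  0.152 ]
scene rod_right 0.57 [337.7, 221.8] [0.5599 0.0776 0.152 ]
scene lock_grip 0.7 [192.8, 287.5] [ 0.514  -0.3077  0.136 ]
scene lock_grip 0.65 [367.7, 218.2] [0.5835 0.1655 0.136 ]
scene rod_left 0.75 [400.0, 203.6] [0.6095 0.2631 0.152 ]
```

View pics/w11.png

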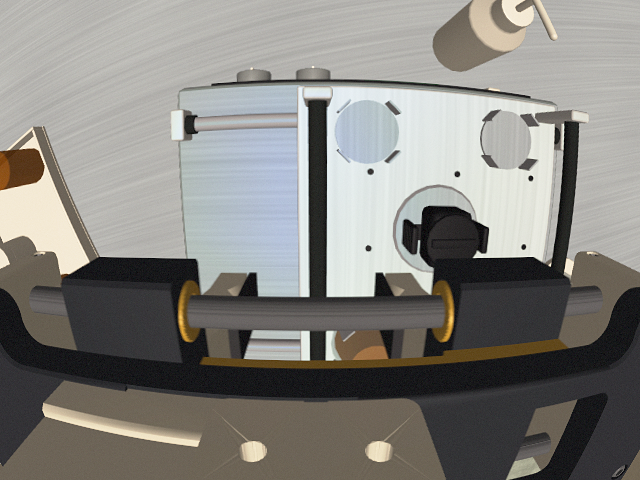

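View pics/s11c.png

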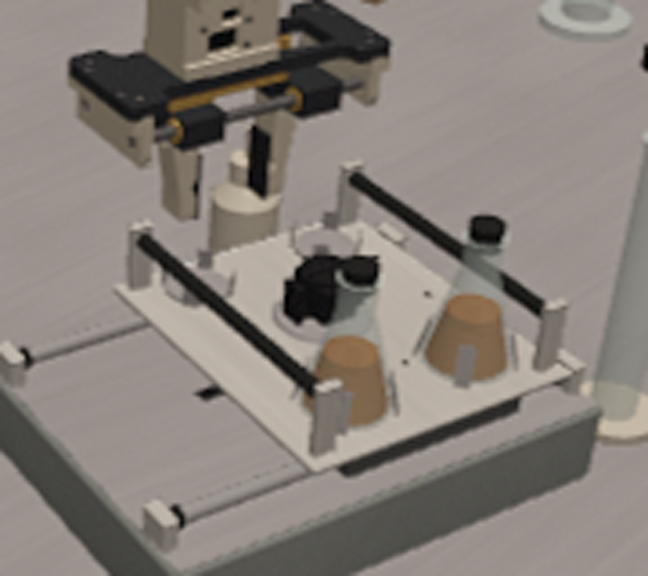

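```bash
python3 -m handwheel '{"gripper":[-0.09,-0.09,-0.09,-0.09,-0.09,-0.09,-0.09,-1,-1,-1,-1],"travel":[[0,0,-0.04],[0,0,-0.09],[0,0,-0.13],[0,0,-0.16],[0,0,-0.185],[0,0,-0.196],[0,0,-0.196],[0,0,-0.196],[0,0,-0.196],[0,0,-0.196],[0,0,-0.196]],"spin":[0,0,0,0,0,0,0,0,0,0,0]}' 20
python3 - <<'E'
from h import *
np.set_printoptions(precision=4,suppress=True)
s=st();print(s["t"],s["eef_pos"],s["force"],s["moment"],s["width"])
E
```

```text
t: 21.6
eef_pos: [0.5717, 0.0747, 0.1526]
ee_rot: [-0.934, 1.57, 0.408]
force: [0.4, 0.4, 0.6]
width: 0.0138
21.6 [0.5717 0.0747 0.1526] [0.3993 0.3635 0.6219] [ 0.0431 -0.1492  0.0426] 0.013789116074164227
```

```bash
python3 -m handwheel '{"gripper":[-1,-1,-1,-1,-1,-1,-1,-1,-1,-1,-1,-1,-1,-1,-1,-1,-1,-1,-1,-1],"travel":[[-0.001,-0.0043,0],[-0.002,-0.0086,0],[-0.003,-0.0129,0],[-0.004,-0.0172,0],[-0.005,-0.0215,0],[-0.006,-0.0258,0],[-0.007,-0.0301,0],[-0.008,-0.0344,0],[-0.009,-0.0387,0],[-0.01,-0.043,0],[-0.011,-0.0473,0],[-0.012,-0.0516,0],[-0.013,-0.0559,0],[-0.014,-0.0602,0],[-0.015,-0.0645,0],[-0.016,-0.0688,0],[-0.017,-0.0731,0],[-0.018,-0.0774,0],[-0.019,-0.0817,0],[-0.02,-0.086,0]],"spin":[0,0,0,0,0,0,0,0,0,0,0,0,0,0,0,0,0,0,0,0]}' 20
python3 - <<'E'
from h import *
np.set_printoptions(precision=4,suppress=True)
s=st();print(s["t"],s["eef_pos"],s["force"],s["moment"],s["width"])
E
```

```text
t: 23.6
eef_pos: [0.5617, 0.0315, 0.1524]
ee_rot: [-1.203, 1.57, 0.14]
force: [-1.4, 3.8, 5.5]
width: 0.0113
23.6 [0.5617 0.0315 0.1524] [-1.4043  3.839   5.5313] [ 1.079   0.2424 -0.0216] 0.011261583257872283
```

```bash
python3 -m handwheel '{"gripper":[-1,-1,-1,-1,-1,-1,-1,-1,-1,-1,-1,-1,-1,-1,-1,-1],"travel":[[-0.001,-0.0043,0],[-0.002,-0.0086,0],[-0.003,-0.0129,0],[-0.004,-0.0172,0],[-0.005,-0.0215,0],[-0.006,-0.0258,0],[-0.007,-0.0301,0],[-0.008,-0.0344,0],[-0.009,-0.0387,0],[-0.01,-0.043,0],[-0.011,-0.0473,0],[-0.012,-0.0516,0],[-0.013,-0.0559,0],[-0.014,-0.0602,0],[-0.015,-0.0645,0],[-0.0155,-0.0665,0]],"spin":[0,0,0,0,0,0,0,0,0,0,0,0,0,0,0,0]}' 20
python3 - <<'E'
from h import *
np.set_printoptions(precision=4,suppress=True)
s=st();print(s["t"],s["eef_pos"],s["force"],s["moment"],s["width"], np.linalg.norm(s["eef_pos"][:2]-[.5717,.0747]))
E
python3 -m handwheel '{"gripper":[-1,-1,-1,-1],"travel":[[-0.0005,-0.002,0],[-0.001,-0.004,0],[-0.0014,-0.006,0],[-0.0014,-0.006,0]],"spin":[0,0,0,0]}' 20
python3 - <<'E'
from h import *
np.set_printoptions(precision=4,suppress=True)
s=st();print(s["t"],s["eef_pos"],s["force"],s["moment"],s["width"], np.linalg.norm(s["eef_pos"][:2]-[.5717,.0747]))
E
```

```text
t: 25.2
eef_pos: [0.554, -0.0019, 0.1524]
ee_rot: [-1.279, 1.57, 0.063]
force: [-0.7, 6.7, 5.0]
width: 0.0112
25.2 [ 0.554  -0.0019  0.1524] [-0.7364  6.6743  4.9543] [ 2.552   0.0598 -0.0076] 0.011157461568381561 0.07857851636576342
t: 25.6
eef_pos: [0.5541, -0.002, 0.1524]
ee_rot: [-0.386, 1.566, 0.957]
force: [-2.4, 16.3, 5.1]
width: 0.0118
25.6 [ 0.5541 -0.002   0.1524] [-2.4164 16.2731  5.1327] [5.9873 0.4836 0.0587] 0.011776695588202341 0.07868769393341737
```

```bash
python3 - <<'E'
from h import *
np.set_printoptions(precision=4,suppress=True)
f=grab("wrist","w12");g=grab("scene","s12")
im=g["pixels"][140:320,260:460]; cv2.imwrite("pics/s12c.png",cv2.resize(im,None,fx=3.3,fy=3.3,interpolation=cv2.INTER_CUBIC))
p=np.load("shaker.npy");c,sn=np.cos(p[2]),np.sin(p[2])
w=lambda P:np.array([p[0]+c*P[0]-sn*P[1],p[1]+sn*P[0]+c*P[1],P[2]])
for tr in (.075,.078,.080): print(tr,[((proj(g,w((sx*.125,.04-tr+sy*.11,.11)))-[260,140])*3.3).round(0).tolist() for sx,sy in ((1,-1),(1,1),(-1,-1))])
E
```

```text
0.075 [[265.0, 467.0], [517.0, 371.0], [88.0, 286.0]]
0.078 [[261.0, 468.0], [513.0, 372.0], [84.0, 287.0]]
0.08 [[259.0, 469.0], [511.0, 373.0], [82.0, 288.0]]
```

View pics/s12c.png

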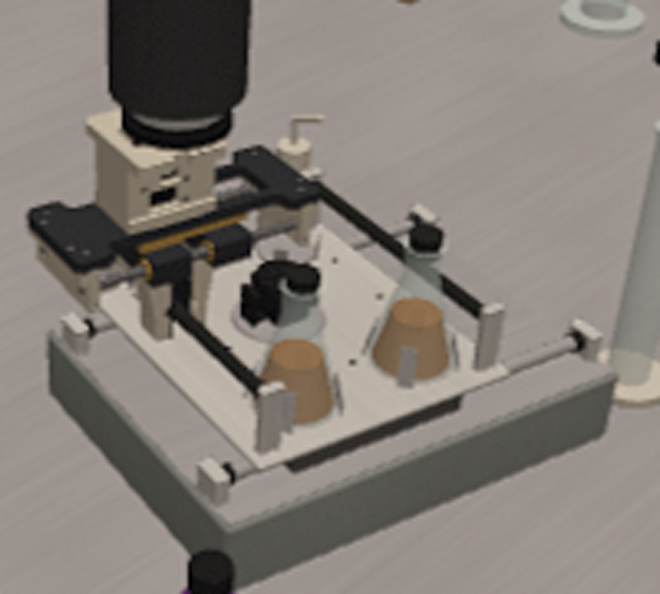

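View pics/w12.png

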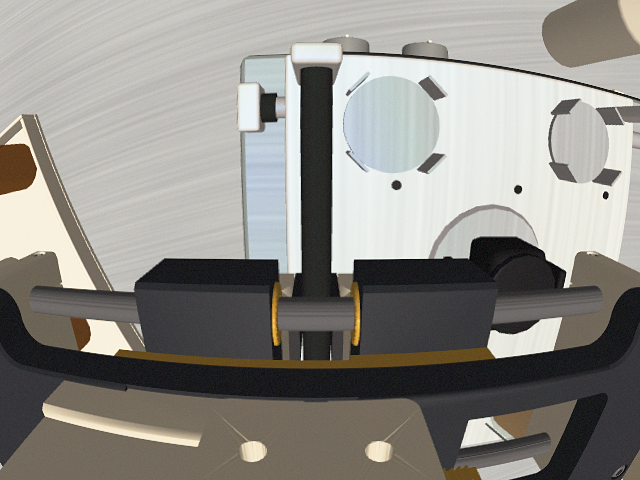

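```bash
python3 -m handwheel '{"gripper":[-1,-1,-1,-1],"travel":[[-0.0005,-0.002,0],[-0.001,-0.0035,0],[-0.001,-0.0035,0],[-0.001,-0.0035,0]],"spin":[0,0,0,0]}' 25
python3 - <<'E'
from h import *
np.set_printoptions(precision=4,suppress=True)
s=st();print(s["t"],s["eef_pos"],s["force"],s["moment"],s["width"], np.linalg.norm(s["eef_pos"][:2]-[.5717,.0747]))
E
```

```text
t: 26.1
eef_pos: [0.5541, -0.0021, 0.1525]
ee_rot: [-0.36, 1.563, 0.983]
force: [-1.9, 24.0, 4.9]
width: 0.0111
26.1 [ 0.5541 -0.0021  0.1525] [-1.914  23.9784  4.9068] [8.8841 0.605  0.0097] 0.011075323931194606 0.07881346246163724
```

```bash
python3 -m handwheel '{"gripper":[-1,-1,-1,-1,-1,-1,-1,-1,-1,-1,-1,-1,-1,-1,-1,-1,-1,-1,-1,-1],"travel":[[0.001,0.0043,0],[0.002,0.0086,0],[0.003,0.0129,0],[0.004,0.0172,0],[0.005,0.0215,0],[0.006,0.0258,0],[0.007,0.0301,0],[0.008,0.0344,0],[0.009,0.0387,0],[0.01,0.043,0],[0.011,0.0473,0],[0.012,0.0516,0],[0.013,0.0559,0],[0.014,0.0602,0],[0.015,0.0645,0],[0.016,0.0688,0],[0.017,0.0731,0],[0.018,0.0774,0],[0.019,0.0817,0],[0.02,0.086,0]],"spin":[0,0,0,0,0,0,0,0,0,0,0,0,0,0,0,0,0,0,0,0]}' 25
python3 -m handwheel '{"gripper":[-1,-1,-1,-1,-1,-1,-1,-1,-1,-1,-1,-1,-1,-1,-1,-1],"travel":[[0.001,0.0043,0],[0.002,0.0086,0],[0.003,0.0129,0],[0.004,0.0172,0],[0.005,0.0215,0],[0.006,0.0258,0],[0.007,0.0301,0],[0.008,0.0344,0],[0.009,0.0387,0],[0.01,0.043,0],[0.011,0.0473,0],[0.012,0.0516,0],[0.013,0.0559,0],[0.014,0.0602,0],[0.015,0.0645,0],[0.016,0.0688,0]],"spin":[0,0,0,0,0,0,0,0,0,0,0,0,0,0,0,0]}' 25
python3 - <<'E'
from h import *
np.set_printoptions(precision=4,suppress=True)
s=st();print(s["t"],s["eef_pos"],s["force"],s["moment"],s["width"], np.linalg.norm(s["eef_pos"][:2]-[.5541,-.0021]))
E
```

```text
t: 28.1
eef_pos: [0.5626, 0.0354, 0.1524]
ee_rot: [-2.946, 1.569, -1.604]
force: [0.2, -1.7, 4.9]
width: 0.0107
t: 29.7
eef_pos: [0.5706, 0.0698, 0.1525]
ee_rot: [-3.027, 1.569, -1.685]
force: [-0.8, -2.0, 7.0]
width: 0.0111
29.7 [0.5706 0.0698 0.1525] [-0.8009 -2.001   7.011 ] [-0.8915  0.0137 -0.0191] 0.011128226369448536 0.07377096999287394
```

```bash
python3 -m handwheel '{"gripper":[-1,-1,-1,-1,-1,-1],"travel":[[0.001,0.0035,0],[0.0017,0.007,0],[0.0024,0.0105,0],[0.0028,0.012,0],[0.0033,0.014,0],[0.0033,0.014,0]],"spin":[0,0,0,0,0,0]}' 25
python3 - <<'E'
from h import *
np.set_printoptions(precision=4,suppress=True)
s=st();print(s["t"],s["eef_pos"],s["force"],s["moment"],s["width"], np.linalg.norm(s["eef_pos"][:2]-[.5541,-.0021]))
E
```

```text
t: 30.3
eef_pos: [0.572, 0.0763, 0.1524]
ee_rot: [3.055, 1.568, -1.886]
force: [0.0, -4.3, 7.0]
width: 0.011
30.3 [0.572  0.0763 0.1524] [ 0.0389 -4.3262  6.9547] [-1.63    0.0121  0.0224] 0.011047546015953489 0.08037521305427608
```

```bash
python3 -m handwheel '{"gripper":[-1,-1,-1,-1,-1],"travel":[[0.0005,0.002,0],[0.001,0.004,0],[0.0014,0.006,0],[0.0018,0.008,0],[0.0018,0.008,0]],"spin":[0,0,0,0,0]}' 25
python3 - <<'E'
from h import *
np.set_printoptions(precision=4,suppress=True)
s=st();print(s["t"],s["eef_pos"],s["force"],s["moment"],s["width"], np.linalg.norm(s["eef_pos"][:2]-[.5541,-.0021]))
E
```

```text
t: 30.8
eef_pos: [0.572, 0.0765, 0.1524]
ee_rot: [2.943, 1.562, -1.999]
force: [1.2, -20.8, 9.0]
width: 0.011
30.8 [0.572  0.0765 0.1524] [  1.1964 -20.7576   8.9841] [-7.5691 -0.4003  0.0743] 0.010996277604493674 0.08060525271694878
```

```bash
python3 -m handwheel '{"gripper":[-1,-1,-1,-0.6,-0.3,-0.09,-0.09,-0.09,-0.09],"travel":[[-0.0007,-0.003,0],[-0.0014,-0.006,0],[-0.0014,-0.006,0],[-0.0014,-0.006,0],[-0.0014,-0.006,0],[-0.0014,-0.006,0],[-0.0014,-0.006,0],[-0.0014,-0.006,0],[-0.0014,-0.006,0]],"spin":[0,0,0,0,0,0,0,0,0]}' 20
python3 - <<'E'
from h import *
np.set_printoptions(precision=4,suppress=True)
s=st();print(s["t"],s["eef_pos"],s["force"],s["moment"],s["width"], np.linalg.norm(s["eef_pos"][:2]-[.5541,-.0021]))
E
```

```text
t: 31.7
eef_pos: [0.5724, 0.0792, 0.1519]
ee_rot: [2.047, 1.571, -2.894]
force: [0.2, -0.1, -0.4]
width: 0.0393
31.7 [0.5724 0.0792 0.1519] [ 0.1756 -0.0991 -0.4396] [ 0.0328 -0.1116 -0.0617] 0.03930437015594968 0.08328629285073012
```

```bash
python3 -m handwheel '{"gripper":[-0.09,-0.09,-0.09,-0.09,-0.09,-0.09,-0.09,-0.09,-0.09,-0.09,-0.09,-0.09],"travel":[[0,-0.004,0.02],[0,-0.004,0.07],[0,-0.004,0.13],[0,-0.004,0.2],[0,-0.004,0.26],[0,-0.004,0.3],[0,-0.05,0.3],[0,-0.13,0.3],[0,-0.2,0.3],[0,-0.26,0.3],[0,-0.28,0.3],[0,-0.28,0.3]],"spin":[0,0,0,0,0,0,0,0,0,0,0,0]}' 20
python3 - <<'E'
from h import *
np.set_printoptions(precision=4,suppress=True)
f=grab("wrist","w13");g=grab("scene","s13");t=grab("top","t13")
im=g["pixels"][165:315,265:475]; cv2.imwrite("pics/s13c.png",cv2.resize(im,None,fx=3.8,fy=3.8,interpolation=cv2.INTER_CUBIC))
s=st();print(s["t"],s["eef_pos"])
a=cv2.cvtColor(cv2.imread("pics/s3.png"),6).astype(int);b=cv2.cvtColor(g["pixels"],6).astype(int)
# platform shift vs. before
x0,y0,x1,y1=330,190,450,280
(dx,dy),r=cv2.phaseCorrelate(np.float32(a[y0:y1,x0:x1]),np.float32(b[y0:y1,x0:x1])); print("shift px",dx,dy,r)
E
```

```text
t: 32.9
eef_pos: [0.5723, -0.0622, 0.3027]
ee_rot: [-1.293, 1.57, 0.048]
force: [-0.6, -0.4, 0.1]
width: 0.0398
33.05 [ 0.5725 -0.0603  0.3024]
shift px 0.06325744811164213 0.11956189250992111 0.8385007695798521
```

View pics/s13c.png

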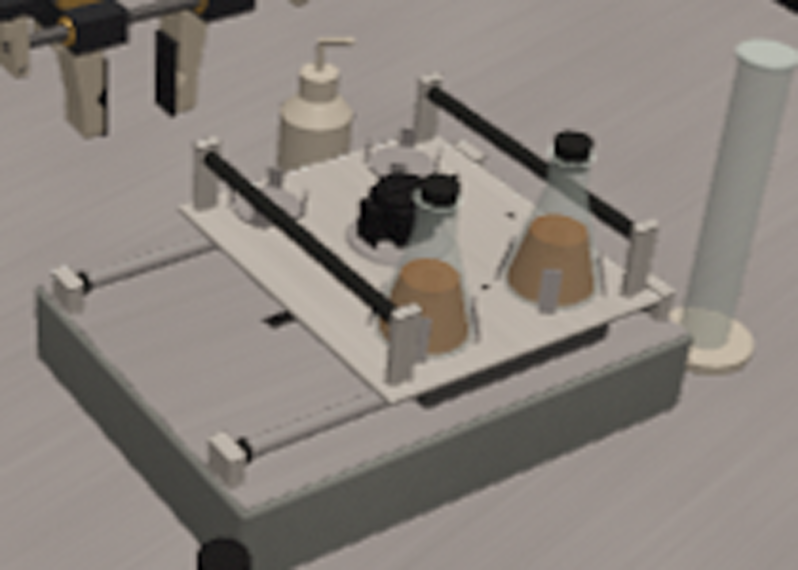

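View pics/s13.png

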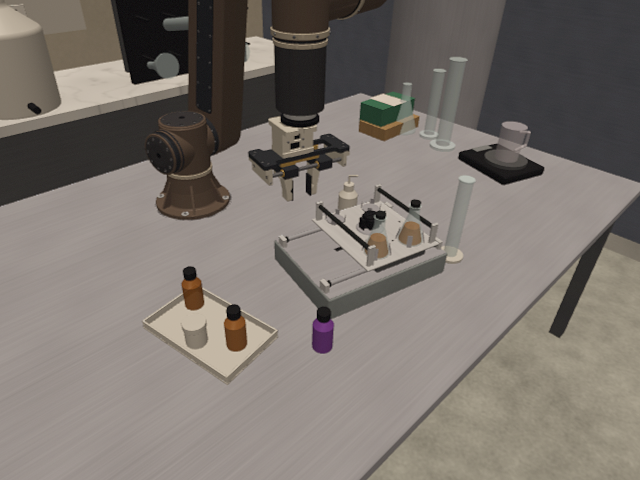

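View pics/w13.png

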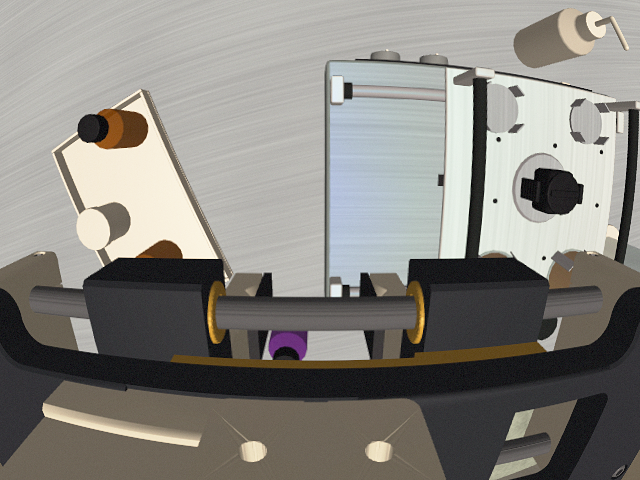

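```bash
python3 - <<'E'
from h import *
a=cv2.imread("pics/scene0.png",0).astype(np.float32);b=cv2.imread("pics/s13.png",0).astype(np.float32)
for n,(x0,y0,x1,y1) in dict(wash=(335,172,362,212),cyl=(440,170,480,268),jar=(180,312,210,352),trayb=(180,265,207,312),purple=(305,300,340,360)).items():
    print(n,np.abs(a-b)[y0:y1,x0:x1].mean(),cv2.phaseCorrelate(a[y0:y1,x0:x1].copy(),b[y0:y1,x0:x1].copy()))
s=st();print(s["t"],s["force"])
arm.job_done()
E
```

```text
wash 3.761111 ((0.47485912025086563, 0.06435710287024676), 0.9981655262134693)
cyl 3.7729592 ((-0.0038668198090263672, -0.000650140704671287), 1.0001698793172837)
jar 3.8016667 ((-0.009798069666873133, 0.04980555156796029), 1.0032195007801057)
trayb 2.897557 ((0.5053463585940143, -0.012758914638204999), 0.9942393792264256)
purple 2.9728572 ((-0.0014658566860603628, -0.02614352913056095), 1.022361766298612)
33.05 [ 0.07945274  0.44164021 -0.76522882]
the job is handed in; nothing more can be done
```

The job is finished and handed in at 33 s of the 67 s allowed.

**What I did**
- **Bottle:** the amber bottle stands upright in the free end of the white tray. I saw no sign of contact with the jar or the other bottle.
- **Lock:** pinched straight along the tabs, the gripper's body would have touched the left flask. I squeezed the tabs about 31° off their line and turned the lock 36°. I then re-gripped in line and turned it on until it hit the stop, where the turning moment rose to 1 N m. After I let go, the pictures show both tabs sprung out and in line with the travel.
- **Platform:** holding the right rod, I slid it at about 22 mm/s to the far stop, where the force rose to 24 N with no further movement. I then slid it back to the home stop, where it rose to 21 N. I saw no sticky spot in between, but I only read the force a few times along the way, at 2–7 N. The gripper measured 79 mm out and 80.6 mm back, against the 80 mm given. The difference is probably slack in the first grip.

**Last checks**
- The platform is within about 0.1 pixel of where it started, with the lock still released and the robot clear of everything.
- The cylinder, jar and purple bottle show no shift between the first and last pictures.
- For the wash bottle and the tray bottle, the same comparison gave a shift of about 0.5 pixel (roughly 1 mm). The robot showed no contact with either, so I took it as measurement error, but I did not check further.

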